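# Put a stacked delivery away on the stock trays

### The arm

A 7-joint arm with a two-finger parallel gripper is mounted at the origin on the work surface. World frame = base frame: x ahead of the robot, y to its left, z up, the work surface at z = 0. Lengths are in mm, angles in rad, forces in N, time in s.
With the tool pointing down it reaches from about 400 to 900 mm from the base axis. Payload 5.5 kg.
Tool frame: the origin (TCP) lies between the finger pads; the fingertips stand 14 mm ahead of it and the grasp point (between the pads) lies 5 mm behind it (env.tips_ahead is the distance from the TCP to the fingertips, in mm); z points along the fingers, y is the direction in which the jaws open and shut (so a half turn about z gives the same grasp; the last joint's range is limited). The gripper opens to 92 mm and grips with 3 to 60 N. Pads are 19 mm wide; open, the fingers measure 130 mm over their backs; the gripper's body (75 mm by 190 mm) begins 47 mm behind the grasp point.
Start: joints at [-1.085, 0.501, -0.427, 1.55, 0.221, 1.138, -0.21], TCP at [143.586, 633.942, 240.729] pointing down, gripper open.
Joint ranges: [-2.88, 2.88], [-0.31, 2.03], [-1.54, 1.56], [0.2, 2.42], [-1.41, 4.55], [0.19, 2.02], [-2.57, 2.57]. Speed limits (rad/s): [2.57, 2.57, 3.14, 3.14, 3.14, 3.14, 3.14].

### API

Orientations are given as a 3x3 rotation matrix whose columns are the frame's x, y, z axes.
In Python, from workcell import telemetry, cams, env gives the robot as it stands.
- The arm moves only by the shell command python3 -m inch 'ROWS'. ROWS is JSON, a list of rows, each a list of 3 entries, a list of its own where there are three numbers: the shift along the tool's x, y, z in mm, then the turn about the tool's z in rad, then the finger opening in mm, from 0 to 91.8. A call has 1 to 5 rows; each row is the pose to reach, as a shift and turn from the pose commanded when the call began, along the tool's axes at that moment; what a row does not reach only later rows make up. A row lasts 1/8 s, in which the tool goes at most 62.5 mm and 10.7 degrees, less where a joint would pass 70% of its speed; a pose out of reach is approached as far as the arm can. A call with a gripper value outside its range is refused whole. The fingers move at their own pace and stop on an object; the grip force is fixed at half the most. Time passes only in rows, so rows that repeat a pose let the fingers close. It gives the time, the measured TCP pose, the force and the opening at its end, in the units of the state.
- telemetry.observe(): the state, without advancing time (a new reading comes with each control period).
- cams.camera(name): name is "scene" or "side" or "wrist"; returns the picture (480x640x3 uint8, red, green, blue); there is no depth.
- cams.camera_info(name): a dict with "fx", "fy", "cx", "cy" (pixels), "D" ([k1, k2, p1, p2, k3] as OpenCV has them; the pictures are not rectified), "extrinsics" (4x4, takes a point from world to camera coordinates); the wrist camera has in their place "hand_eye" (4x4, takes a point from camera to tool coordinates, whose origin is the TCP and whose axes are the flange's). Camera axes: x right, y down, z forward; pixel columns grow to the right and rows downward; lengths in mm; the calibration is good to about 2 mm. A picture is of the moment at which its call begins: read the wrist's pose just before it. camera_info takes no time and is no camera call.
- env.job_done(): hands the job in, once; it reports no verdict.
Trained networks look in the newest picture that a camera, given by its name, has taken for a name from the list of things; names that differ only in an ending like _2 or _b are one class to them, and where a whole thing is asked for, a point or a joint stands for the part that bears it (a point fixed in the world has none). Each returns a list of dicts, best first, with "confidence" (0 to 1); they miss things now and then, are a little off and sometimes report something else, mostly with a low value. They report only what shows in the picture. A call takes as long as a camera call. They do not tell look-alikes from the thing itself.
- cams.look_for(camera, target): "xy" ([column, row] in pixels, amid what is visible of it).
- cams.trace(camera, target): "region" (480x640 bool, what is visible of it) and "xy" ([column, row] in pixels, amid what is visible of it).
- cams.place_of(camera, target): "xy" ([column, row] in pixels: a listed point, or the origin of a listed thing).
The state is a dict: "time": time; "joints": joint angles; "joint_velocities": joint speeds; "joint_efforts": joint torques, N m; "tool_pos": TCP position; "ee_rot": TCP orientation; "wrist_force": force on the tool from outside, world axes, zero at the start; "torque": the same for the moment, N m; "gripper_width": finger opening in mm.
Only numpy, scipy, OpenCV 4.12 (cv2) and the standard library are available. Lean on these libraries where they do the work, as an engineer would, in place of code of your own. Each camera call takes 0.05 s, during which the arm holds its last target.

### The job

Take the delivered stack apart and put each of its four packs away on the stock tray that already holds one of its kind: upright, centred on the empty black pad in front of its twin, with the oblong carton lying the same way as its twin and the square tub square to its tray. Set the packs down without dropping or tipping any, and leave the glass jar and the small bowl beside the stack where they are.

Things in the scene. Friction and masses are not known exactly. Their poses are not given: they have to be found in the camera images.
- shaker: narrow round metal shaker with a black cap, 32 mm diameter, 46 mm high, about 90 g; on top of the stack at the start, standing on the tub. Loose, in the stack. Origin at the centre of its underside, z up.
- tub: square white plastic tub, its lid with a small grey square, 42 x 42 mm, 40 mm high, about 150 g; at the start second from the top, on the tin. Loose, in the stack. Origin at the centre of its underside, z up. x and y are square to its sides.
- tin: wide round steel tin with a paper band, 60 mm diameter, 42 mm high, about 250 g; at the start third from the top, on the carton. Loose, in the stack. Origin at the centre of its underside, z up.
- carton: oblong cardboard carton with a paper strip along it, 96 mm along x, 64 mm along y, 40 mm high, about 300 g; bottom of the stack, on the table. Loose, in the stack. Origin at the centre of its underside, z up.
- shaker_tray: fixed aluminium tray, 230 (x) x 104 (y) x 8 mm; origin: centre of its underside. x points away from the robot, bar a small yaw. On its far half, 55 mm to +x of the origin, stands an identical narrow round shaker (fixed sample; top 54 mm above table). The near half has a flush black rubber pad, the free place, centred 55 mm to -x of the origin, surface 8 mm above table. 22 mm high lip at the far end only.
- tub_tray: fixed aluminium tray, 230 (x) x 104 (y) x 8 mm; origin: centre of its underside. x points away from the robot, bar a small yaw. On its far half, 55 mm to +x of the origin, stands an identical square tub (fixed sample; top 48 mm above table). The near half has a flush black rubber pad, the free place, centred 55 mm to -x of the origin, surface 8 mm above table. 22 mm high lip at the far end only.
- tin_tray: fixed aluminium tray, 230 (x) x 104 (y) x 8 mm; origin: centre of its underside. x points away from the robot, bar a small yaw. On its far half, 55 mm to +x of the origin, stands an identical wide round tin (fixed sample; top 50 mm above table). The near half has a flush black rubber pad, the free place, centred 55 mm to -x of the origin, surface 8 mm above table. 22 mm high lip at the far end only.
- carton_tray: fixed aluminium tray, 230 (x) x 104 (y) x 8 mm; origin: centre of its underside. x points away from the robot, bar a small yaw. On its far half, 55 mm to +x of the origin, stands an identical carton, long side along x (fixed sample; top 48 mm above table). The near half has a flush black rubber pad, the free place, centred 55 mm to -x of the origin, surface 8 mm above table. 22 mm high lip at the far end only.
- glass_jar: round glass jar with a steel lid, 58 mm diameter, 62 mm high, standing to one side of the stack; a bystander, leave it where it is. Origin at the centre of its underside.
- bowl: small white ceramic bowl, 72 mm across, 36 mm high, standing to the other side of the stack; a bystander, leave it where it is. Origin at the centre of its underside.
There are look-alikes about, which are no part of the job. Leave any green look-alike of the shaker alone. What is shaped like the carton but blue is not meant.

How it is judged:
By the outcome, as a careful person would: the job done as asked, in the order asked, and still so for the second after the job is handed in, with the robot touching nothing.
It also fails if it takes over 90 s, if anything falls off the work surface, if the arm or the gripper's body presses on something with over 40 N, if the wrist force passes 120 N, or if a joint passes its speed limit or range.

## Working session

There is one attempt and no reset: what is moved stays moved. The work goes in short steps, Python scripts to look and compute and a shell command to move; the robot and the scene stay as the last step left them, time stands still between calls to the robot, and variables do not carry over. Pictures are saved under pics/ and viewed, and the job is handed in when it is done.

```bash
ls; mkdir -p pics
python3 - <<'E'
from workcell import telemetry,cams,env
import cv2,numpy as np
s=telemetry.observe(); print(s['time'],s['tool_pos'],np.round(s['ee_rot'],3),s['gripper_width'])
for n in ['scene','side','wrist']:
    im=cams.camera(n); cv2.imwrite(f'pics/{n}0.png',im[:,:,::-1]); i=cams.camera_info(n); print(n,{k:np.round(v,3).tolist() for k,v in i.items()})
E
```

```text
pics
0.0 [143.5319753  633.25098212 239.66645861] [[-0.975  0.221 -0.   ]
 [ 0.221  0.975 -0.002]
 [ 0.    -0.002 -1.   ]] 91.7335738203309
scene {'fx': 611.993, 'fy': 611.993, 'cx': 324.185, 'cy': 246.216, 'D': [-0.16, 0.0, 0.0, 0.0, 0.0], 'extrinsics': [[0.82, 0.573, 0.015, -444.697], [0.432, -0.601, -0.673, -151.372], [-0.376, 0.558, -0.74, 1349.045], [0.0, 0.0, 0.0, 1.0]]}
side {'fx': 613.795, 'fy': 613.795, 'cx': 326.175, 'cy': 236.646, 'D': [-0.047, 0.0, 0.0, 0.0, 0.0], 'extrinsics': [[-0.978, -0.208, -0.019, 541.781], [-0.142, 0.729, -0.67, 166.359], [0.153, -0.652, -0.742, 1177.142], [0.0, 0.0, 0.0, 1.0]]}
wrist {'fx': 331.748, 'fy': 331.748, 'cx': 317.453, 'cy': 241.548, 'D': [-0.026, 0.0, 0.0, 0.0, 0.0], 'hand_eye': [[0.001, -0.959, -0.283, 77.421], [1.0, 0.001, -0.001, 0.682], [0.001, -0.283, 0.959, -144.551], [0.0, 0.0, 0.0, 1.0]]}
```

View pics/scene0.png

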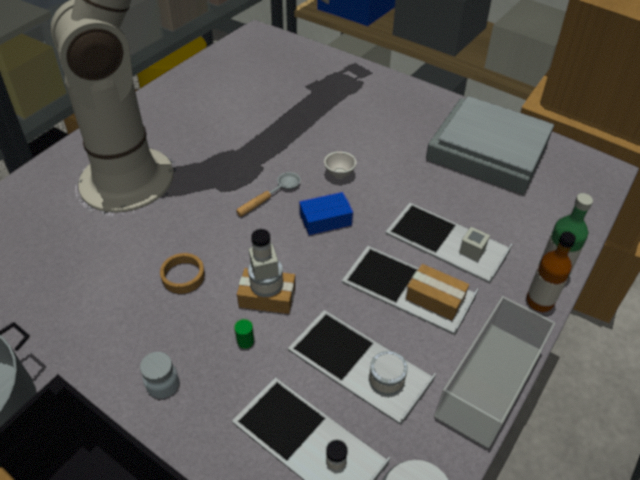

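View pics/side0.png

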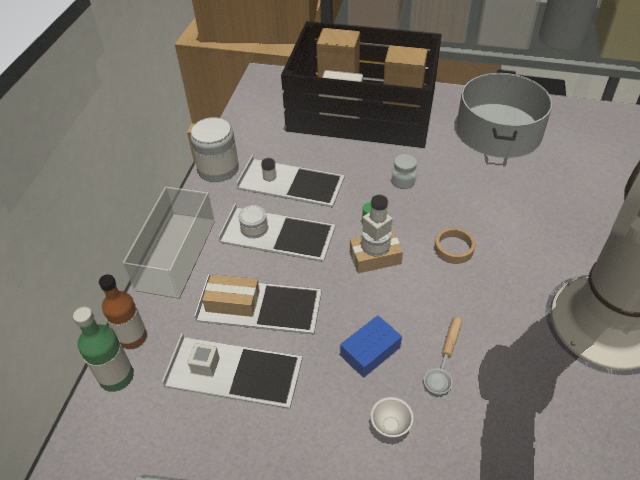

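View pics/wrist0.png

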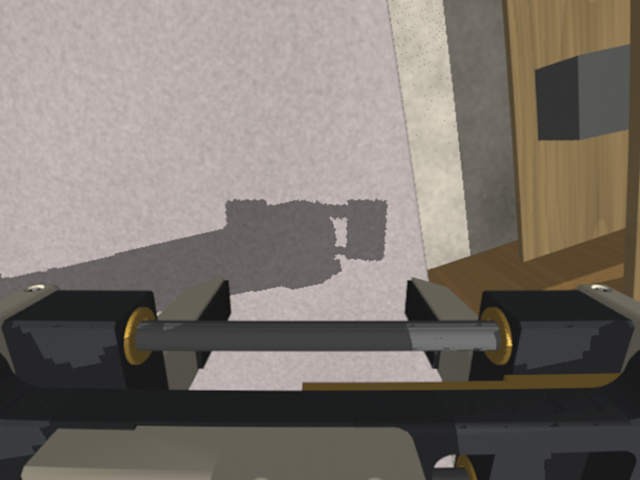

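```bash
cat > h.py <<'E'
from workcell import telemetry,cams,env
import cv2,numpy as np
def cam(n,s=None):
    i=cams.camera_info(n); K=np.array([[i['fx'],0,i['cx']],[0,i['fy'],i['cy']],[0,0,1.]]); D=np.array(i['D'],float)
    if n=='wrist':
        s=s or telemetry.observe(); T=np.eye(4);T[:3,:3]=s['ee_rot'];T[:3,3]=s['tool_pos']
        E=np.linalg.inv(T@np.array(i['hand_eye']))
    else: E=np.array(i['extrinsics'],float)
    return K,D,E
def proj(c,P):
    K,D,E=c; return cv2.projectPoints(np.atleast_2d(np.array(P,float)),cv2.Rodrigues(E[:3,:3])[0],E[:3,3],K,D)[0][:,0]
def ray(c,uv):
    K,D,E=c; p=cv2.undistortPoints(np.array(uv,float).reshape(-1,1,2),K,D)[:,0]
    d=np.c_[p,np.ones(len(p))]@E[:3,:3]; o=-E[:3,:3].T@E[:3,3]; return o,d
def onz(c,uv,z):
    o,d=ray(c,uv); return o+d*((z-o[2])/d[:,2])[:,None]
def shot(n,f=None):
    s=telemetry.observe(); im=cams.camera(n); c=cam(n,s)
    if f: cv2.imwrite('pics/'+f,im[:,:,::-1])
    return im,c
E
python3 - <<'E'
from h import *
np.set_printoptions(precision=1,suppress=True)
for n in ['scene','side']:
    im,c=shot(n)
    for t in ['shaker_tray','tub_tray','tin_tray','carton_tray']:
        r=cams.place_of(n,t)
        print(n,t,[(np.round(x['xy']),round(x['confidence'],2),onz(c,x['xy'],0)[0,:2]) for x in r[:3]])
    for t,z in [('carton',0),('tin',40),('tub',82),('shaker',122),('glass_jar',0),('bowl',0)]:
        r=cams.place_of(n,t)
        print(n,t,[(np.round(x['xy']),round(x['confidence'],2),onz(c,x['xy'],z)[0,:2],) for x in r[:4]])
    # pads
    hsv=im.max(2); m=((hsv<45)*255).astype(np.uint8)
    cs,_=cv2.findContours(m,cv2.RETR_EXTERNAL,cv2.CHAIN_APPROX_NONE)
    for q in cs:
        if 1000<cv2.contourArea(q)<6000:
            w=onz(c,q[:,0].astype(float),8)[:,:2].astype(np.float32)
            print(n,'pad',q[:,0].mean(0),cv2.minAreaRect(w))
E
```

```text
scene shaker_tray [(array([311., 442.]), 0.92, array([ 698.8, -259.5]))]
scene tub_tray [(array([444., 241.]), 0.9, array([667.8, 246.5]))]
scene tin_tray [(array([357., 367.]), 0.79, array([ 682.8, -103. ])), (array([407., 291.]), 0.39, array([669.9,  89.4]))]
scene carton_tray [(array([408., 286.]), 0.6, array([665.9, 100.5]))]
scene carton [(array([327., 222.]), 0.71, array([444.6, 149.3])), (array([266., 298.]), 0.6, array([465.7, -77.4]))]
scene tin [(array([264., 282.]), 0.89, array([460.4, -72.6])), (array([358., 366.]), 0.37, array([ 694.2, -122.6]))]
scene tub [(array([260., 270.]), 0.7, array([461.9, -82.1]))]
scene shaker [(array([245., 346.]), 0.73, array([ 559.9, -236.2])), (array([262., 253.]), 0.56, array([463.6, -74.5]))]
scene glass_jar [(array([163., 385.]), 0.94, array([ 438.4, -322.9]))]
scene bowl [(array([339., 171.]), 0.7, array([374.6, 298.2]))]
scene pad [281.2 420.5] ((640.0770263671875, -258.87548828125), (89.63053894042969, 99.63433837890625), 85.9878158569336)
scene pad [333.2 346.4] ((627.9752807617188, -95.41456604003906), (88.7726821899414, 98.47363281
[... 817 characters left out ...]
, 0.8, array([ 691.6, -102.9]))]
side carton_tray [(array([258., 306.]), 0.83, array([672.2,  92.4]))]
side carton [(array([377., 259.]), 0.87, array([460.5, -73.2])), (array([370., 351.]), 0.68, array([438.2, 151. ]))]
side tin [(array([381., 245.]), 0.73, array([453.2, -78.1]))]
side tub [(array([377., 230.]), 0.96, array([464.4, -79.2])), (array([293., 182.]), 0.46, array([ 666.9, -187. ]))]
side shaker [(array([381., 216.]), 0.56, array([458.6, -83.6])), (array([370., 220.]), 0.53, array([478.4, -68. ]))]
side glass_jar [(array([403., 178.]), 0.6, array([ 438.5, -333.4])), (array([291., 183.]), 0.28, array([ 696.1, -266.8]))]
side bowl [(array([390., 427.]), 0.75, array([380.2, 291.9]))]
```

Run:
```python
from h import *
np.set_printoptions(precision=1,suppress=True)
for n in ['side','scene']:
    im,c=shot(n)
    g=im.max(2)
    for p in {'side':[(315,185),(304,238),(288,308),(264,376)],'scene':[(281,420),(333,346),(382,275),(423,228)]}[n]:
        x,y=p; v=np.median(g[y-4:y+5,x-4:x+5])
        m=((g<90)*255).astype(np.uint8)
        _,lab=cv2.connectedComponents(m,connectivity=4)
        q=max(cv2.findContours(((lab==lab[y,x])*255).astype(np.uint8),0,cv2.CHAIN_APPROX_NONE)[0],key=len)
        w=onz(c,q[:,0].astype(float),8)[:,:2].astype(np.float32)
        print(n,p,v,np.array(cv2.minAreaRect(w)[0]),cv2.minAreaRect(w)[1:])
    hsv=cv2.cvtColor(im,cv2.COLOR_RGB2HSV)
    m=(hsv[...,0]>45)&(hsv[...,0]<75)&(hsv[...,1]>150)
    ys,xs=np.nonzero(m[:, 200:420]); xs=xs+200
    print(n,'green bbox',xs.min(),xs.max(),ys.min(),ys.max(), onz(c,[[xs.mean(),ys.mean()]],23))
```

```text
side (315, 185) 64.0 [ 640.1 -261.9] ((91.43860626220703, 102.14525604248047), 85.6458740234375)
side (304, 238) 65.0 [628.1 -97.8] ((91.89860534667969, 102.36406707763672), 87.72217559814453)
side (288, 308) 62.0 [613.9  88.7] ((102.9934310913086, 92.491943359375), 3.8852105140686035)
side (264, 376) 62.0 [618.7 242.9] ((103.07386779785156, 93.21208190917969), 1.4271475076675415)Traceback (most recent call last):
  File "<stdin>", line 16, in <module>
    return umr_minimum(a, axis, None, out, keepdims, initial, where)
ValueError: zero-size array to reduction operation minimum which has no identity
```

```bash
python3 -m inch '[[[-60,0,-10],0,91],[[-120,-20,-20],0,91],[[-180,-60,-30],0,91],[[-220,-110,-40],0,91],[[-260,-160,-40],0,91]]'
```

```text
time: 1.92
tool_pos: [356.6, 432.5, 281.1]
ee_rot: [[-0.975, 0.221, 0.001], [0.221, 0.975, 0.001], [-0.001, 0.002, -1.0]]
wrist_force: [2.0, 0.7, 0.8]
gripper_width: 90.8
```

```bash
python3 -m inch '[[[-40,-46,-5],0,91],[[-80,-92,-10],0,91],[[-120,-140,-10],0,91],[[-155,-185,-10],0,91],[[-175,-240,-10],0,91]]';  python3 -m inch '[[[-10,-55,0],0,91],[[-20,-110,0],0,91],[[-30,-170,0],0,91],[[-38,-230,0],0,91],[[-38,-233,0],0,91]]'
python3 - <<'E'
from h import *
s=telemetry.observe();print(s['joints'])
im,c=shot('wrist','w1.png')
E
```

```text
time: 2.55
tool_pos: [474.1, 159.4, 290.6]
ee_rot: [[-0.975, 0.221, 0.001], [0.221, 0.975, 0.001], [-0.001, 0.001, -1.0]]
wrist_force: [-0.0, 0.2, -0.5]
gripper_width: 91.2
time: 3.18
tool_pos: [457.6, -79.7, 290.6]
ee_rot: [[-0.973, 0.229, 0.0], [0.229, 0.973, -0.002], [-0.001, -0.002, -1.0]]
wrist_force: [1.0, 0.6, -0.5]
gripper_width: 90.9
[1.06498206e-01 8.34508140e-02 7.27457258e-03 1.95003730e+00
 1.08827656e-03 1.10755621e+00 1.45261746e+00]
```

View pics/w1.png

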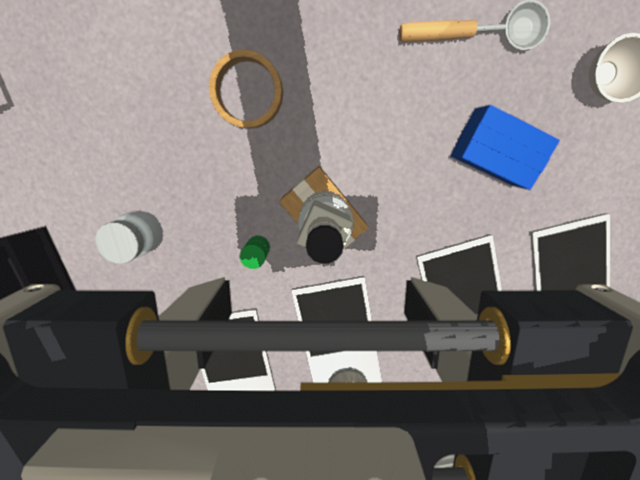

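Run:
```python
from h import *
np.set_printoptions(precision=1,suppress=True)
im,c=shot('wrist')
out=[cv2.resize(im[150:290,220:410],None,fx=4,fy=4,interpolation=cv2.INTER_CUBIC)]
cv2.imwrite('pics/crop1.png',out[0][:,:,::-1])
for t,z in [('shaker',145),('tub',102),('tin',61),('carton',20)]:
    for r in cams.place_of('wrist',t)[:2]: print(t,r['xy'],r['confidence'],onz(c,r['xy'],z-20)[0,:2])
im2,c2=shot('scene');
a=cv2.resize(im2[215:325,215:325],None,fx=5,fy=5,interpolation=cv2.INTER_CUBIC)
cv2.imwrite('pics/crop2.png',a[:,:,::-1])
m=((im[150:290,220:410].max(2)<40)*255).astype(np.uint8)
q=max(cv2.findContours(m,0,cv2.CHAIN_APPROX_NONE)[0],key=len); e=cv2.fitEllipse(q); print('cap',e, onz(c,np.array(e[0])+[220,150],168))
g=(im[...,1]>im[...,0].astype(int)+40)&(im[...,1]>im[...,2].astype(int)+40); ys,xs=np.nonzero(g); print('green',xs.mean(),ys.mean(),onz(c,[[xs.mean(),ys.mean()]],30))
```

```text
shaker [321.7, 228.4] 0.95 [459.8 -72.9]
shaker [256.5, 246.2] 0.69 [ 462.9 -139.1]
tub [321.2, 221.2] 0.58 [462.5 -73.6]
tin [320.2, 219.9] 0.84 [469.9 -76.1]
tin [324.2, 222.5] 0.46 [474.2 -72.1]
carton [492.8, 149.7] 0.86 [439.1 156.9]
cap ((100.79374694824219, 94.17272186279297), (34.94146728515625, 36.724365234375), 179.1553497314453) [[462.3 -74.7 168. ]]
green 249.6317907444668 255.8450704225352 [[ 498.1 -176.    30. ]]
```

View pics/crop1.png

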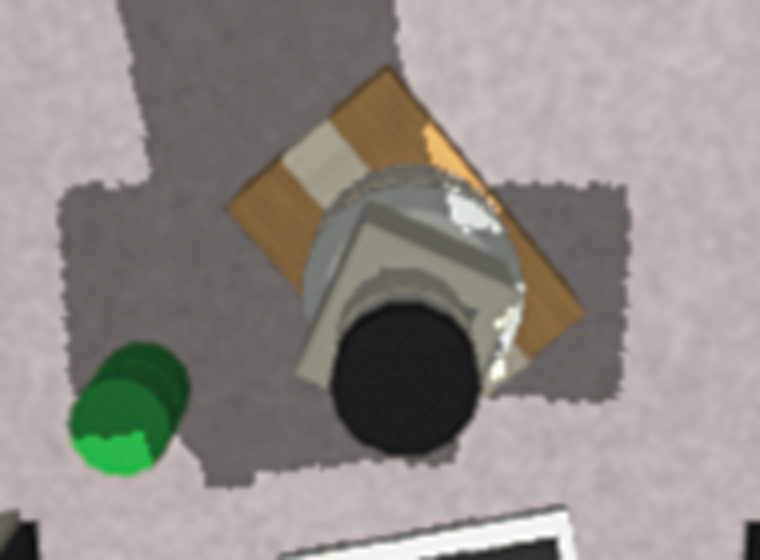

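View pics/crop2.png

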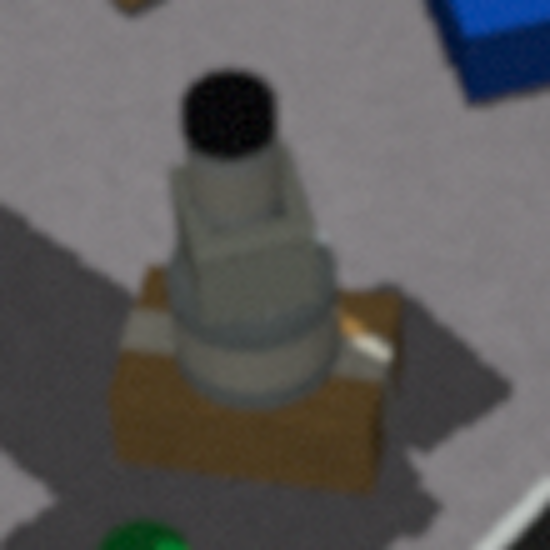

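```bash
python3 -m inch '[[[-4,6,40],0,91],[[-4,6,80],0,91],[[-4,6,120],0,91],[[-4,6,140],0,91],[[-4,6,148],0,91]]'; python3 -m inch '[[[0,0,0],0,60]]'
```

```text
time: 4.15
tool_pos: [462.9, -68.4, 141.0]
ee_rot: [[-0.976, 0.219, -0.002], [0.219, 0.976, 0.001], [0.003, -0.0, -1.0]]
wrist_force: [0.2, 0.2, 0.6]
gripper_width: 91.0
time: 4.28
tool_pos: [463.8, -69.0, 142.3]
ee_rot: [[-0.976, 0.22, -0.0], [0.22, 0.976, 0.0], [0.0, 0.0, -1.0]]
wrist_force: [-0.6, -0.9, 0.6]
gripper_width: 85.1
```

```bash
python3 -m inch '[[[0,-6,0],0,60],[[0,-6,0],0,45]]'
python3 - <<'E'
from h import *
im,c=shot('wrist','w2.png'); im,c=shot('scene'); a=cv2.resize(im[150:350,150:400],None,fx=3,fy=3); cv2.imwrite('pics/s2.png',a[:,:,::-1])
E
```

```text
time: 4.53
tool_pos: [462.9, -76.2, 143.2]
ee_rot: [[-0.975, 0.222, 0.002], [0.222, 0.975, -0.0], [-0.002, -0.0, -1.0]]
wrist_force: [0.8, -0.6, -0.0]
gripper_width: 65.4
```

View pics/w2.png

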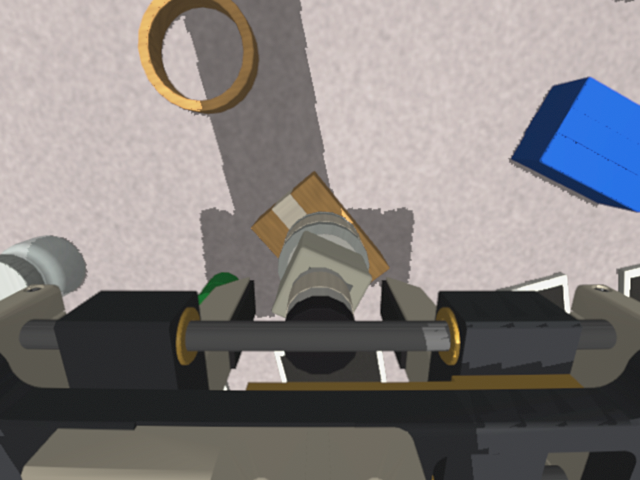

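View pics/s2.png

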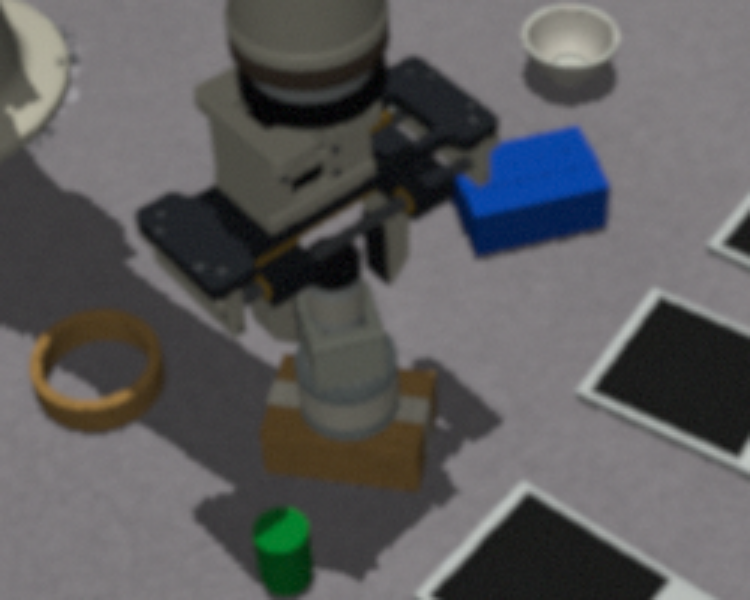

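```bash
python3 -m inch '[[[0,0,0],0,40],[[0,0,0],0,33],[[0,0,0],0,20],[[0,0,0],0,20],[[0,0,0],0,20]]'; python3 -m inch '[[[0,0,-5],0,20],[[0,0,-30],0,20],[[0,0,-60],0,20]]'
```

```text
time: 5.25
tool_pos: [462.4, -75.3, 142.4]
ee_rot: [[-0.975, 0.221, 0.0], [0.221, 0.975, 0.0], [-0.0, 0.0, -1.0]]
wrist_force: [-0.8, -0.2, 0.6]
gripper_width: 31.2
time: 5.62
tool_pos: [461.5, -75.4, 202.5]
ee_rot: [[-0.975, 0.221, -0.002], [0.221, 0.975, 0.0], [0.002, -0.0, -1.0]]
wrist_force: [0.2, 0.2, 0.5]
gripper_width: 31.4
```

```bash
python3 -m inch '[[[-43,-28,0],0,20],[[-86,-56,0],0,20],[[-129,-85,0],0,20],[[-172,-113,0],0,20],[[-215,-141,0],0,20]]'; python3 -m inch '[[[0,0,40],0,20],[[0,0,80],0,20],[[0,0,120],0,20],[[0,0,150],0,20],[[0,0,150],0,20]]'
python3 - <<'E'
from h import *
s=telemetry.observe(); print(s['tool_pos'],s['wrist_force'],s['joints'])
im,c=shot('wrist','w3.png');  im,c=shot('side'); a=cv2.resize(im[100:260,200:400],None,fx=4,fy=3.75); cv2.imwrite('pics/s3.png',a[:,:,::-1])
E
```

```text
time: 6.25
tool_pos: [641.7, -261.5, 202.1]
ee_rot: [[-0.975, 0.221, -0.0], [0.221, 0.975, 0.0], [0.0, 0.0, -1.0]]
wrist_force: [1.1, 0.4, -0.5]
gripper_width: 31.4
time: 6.88
tool_pos: [638.0, -259.3, 48.9]
ee_rot: [[-0.975, 0.221, -0.007], [0.221, 0.975, 0.002], [0.007, 0.001, -1.0]]
wrist_force: [-0.1, 0.3, -0.4]
gripper_width: 31.4
[ 638.04429951 -259.29036786   48.93236517] [-0.11105757  0.3444756  -0.44102659] [ 0.30790247  0.74878571  0.05745431  1.56738504 -0.05289941  0.83397633
  1.73386568]
```

View pics/w3.png

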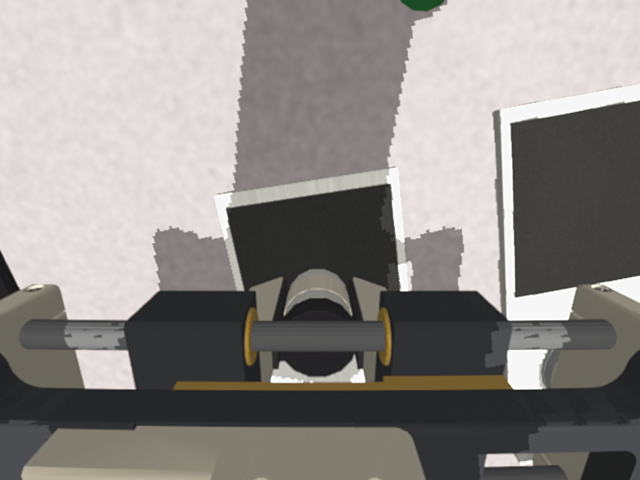

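View pics/s3.png

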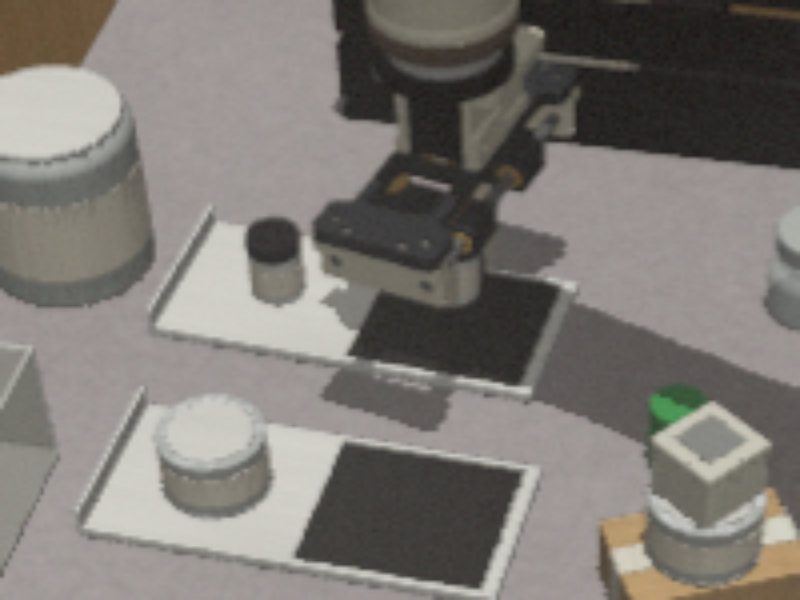

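```bash
python3 -m inch '[[[0,0,8],0,20],[[0,0,15],0,20],[[0,0,20],0,20],[[0,0,20],0,20]]'; python3 -m inch '[[[0,0,1.5],0,20],[[0,0,1.5],0,20]]'
python3 - <<'E'
from h import *
s=telemetry.observe(); im,c=shot('wrist')
p=onz(c,[[228,207],[390,184]],8);print(p)
E
```

```text
time: 7.48
tool_pos: [640.4, -260.2, 31.7]
ee_rot: [[-0.975, 0.221, -0.001], [0.221, 0.975, 0.0], [0.001, 0.0, -1.0]]
wrist_force: [-0.7, 0.1, -1.0]
gripper_width: 31.3
time: 7.72
tool_pos: [640.9, -260.4, 30.8]
ee_rot: [[-0.975, 0.221, 0.0], [0.221, 0.975, -0.0], [-0.0, -0.0, -1.0]]
wrist_force: [-1.0, 0.0, -0.6]
gripper_width: 31.6
[[ 585.56184651 -294.24181918    8.        ]
 [ 592.27829311 -211.56087422    8.        ]]
```

```bash
python3 -m inch '[[[0,0,1.5],0,20],[[0,0,1.5],0,20]]';  python3 -m inch '[[[0,0,1],0,20],[[0,0,1],0,20]]'
python3 - <<'E'
from h import *
im,c=shot('side'); a=cv2.resize(im[100:260,200:400],None,fx=4,fy=3.75,interpolation=cv2.INTER_CUBIC); cv2.imwrite('pics/s4.png',a[:,:,::-1])
E
```

```text
time: 8.02
tool_pos: [640.7, -260.3, 29.2]
ee_rot: [[-0.975, 0.221, -0.0], [0.221, 0.975, 0.0], [0.0, 0.0, -1.0]]
wrist_force: [-0.3, -0.2, -1.0]
gripper_width: 31.9
time: 8.28
tool_pos: [640.9, -260.4, 28.5]
ee_rot: [[-0.975, 0.221, 0.0], [0.221, 0.975, -0.0], [-0.0, 0.0, -1.0]]
wrist_force: [-0.1, 0.2, 0.6]
gripper_width: 31.4
```

View pics/s4.png

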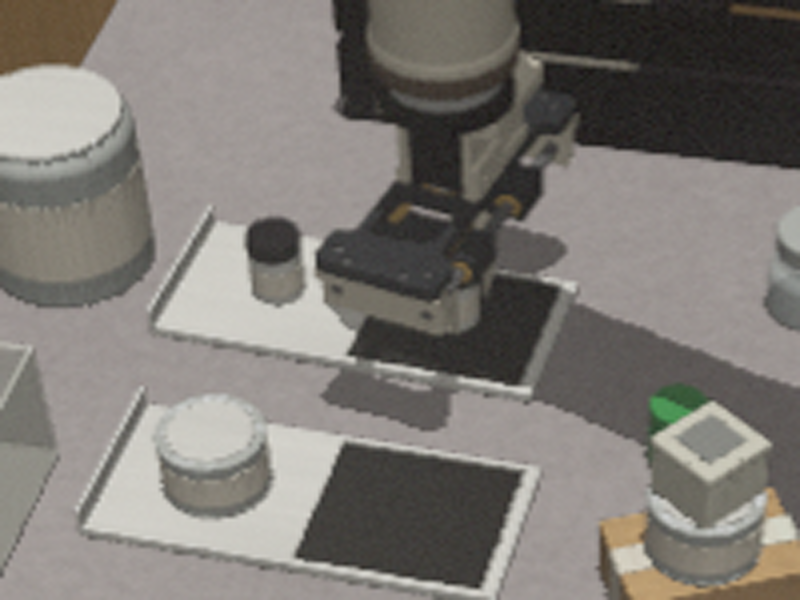

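```bash
python3 -m inch '[[[0,0,0.7],0,20],[[0,0,0.7],0,20]]';  python3 -m inch '[[[0,0,0.7],0,20],[[0,0,0.7],0,20]]'
```

```text
time: 8.57
tool_pos: [640.9, -260.5, 28.4]
ee_rot: [[-0.975, 0.221, 0.0], [0.221, 0.975, -0.0], [-0.0, 0.0, -1.0]]
wrist_force: [-1.7, 1.4, 5.4]
gripper_width: 31.3
time: 8.82
tool_pos: [641.0, -260.4, 28.4]
ee_rot: [[-0.975, 0.221, 0.0], [0.221, 0.975, 0.0], [-0.0, 0.0, -1.0]]
wrist_force: [-4.0, 0.1, 9.8]
gripper_width: 31.7
```

```bash
python3 -m inch '[[[0,0,-1],0,20],[[0,0,-1],0,34],[[0,0,-1],0,38],[[0,0,-1],0,60],[[0,0,-1],0,75]]';  python3 -m inch '[[[0,0,-10],0,80],[[0,0,-50],0,80],[[0,0,-110],0,91],[[0,0,-170],0,91],[[0,0,-220],0,91]]'
python3 - <<'E'
from h import *
im,c=shot('side','side5.png'); a=cv2.resize(im[100:260,200:400],None,fx=4,fy=3.75,interpolation=cv2.INTER_CUBIC); cv2.imwrite('pics/s5.png',a[:,:,::-1])
E
```

```text
time: 9.45
tool_pos: [640.8, -260.4, 27.7]
ee_rot: [[-0.975, 0.221, -0.0], [0.221, 0.975, 0.0], [0.0, 0.0, -1.0]]
wrist_force: [0.7, 0.1, -0.2]
gripper_width: 53.4
time: 10.07
tool_pos: [641.3, -260.7, 251.8]
ee_rot: [[-0.975, 0.221, 0.003], [0.221, 0.975, -0.001], [-0.003, -0.0, -1.0]]
wrist_force: [0.4, -0.7, 0.1]
gripper_width: 90.7
```

View pics/s5.png

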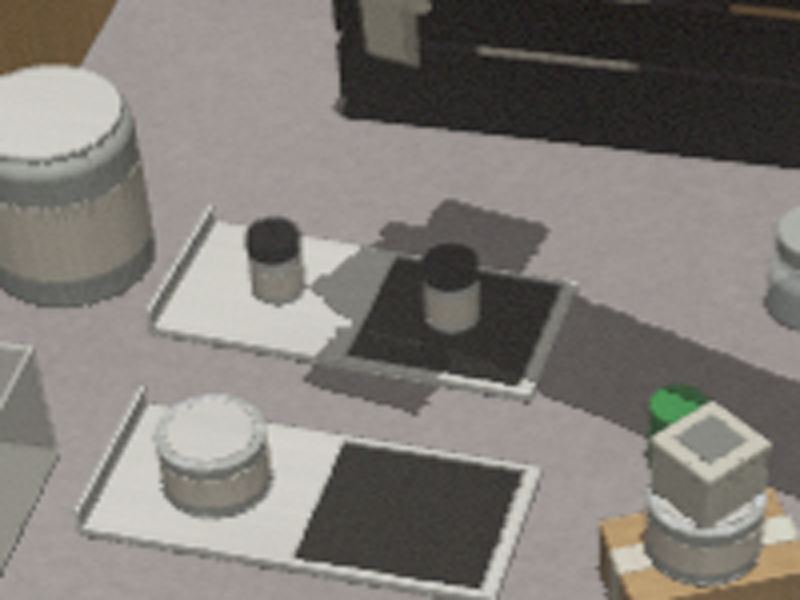

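```bash
python3 -m inch '[[[44,28,0],0,91],[[88,56,0],0,91],[[131,84,0],0,91],[[175,112,0],0,91],[[218,138,0],0,91]]'; python3 -m inch '[[[0,0,0],0,91]]'
python3 - <<'E'
from h import *
np.set_printoptions(precision=1,suppress=True)
s=telemetry.observe(); print(s['tool_pos'],s['time'])
im,c=shot('wrist','w6.png'); np.save('w6E.npy',c[2])
cv2.imwrite('pics/c6.png',cv2.resize(im[150:300,220:420],None,fx=4,fy=4,interpolation=cv2.INTER_CUBIC)[:,:,::-1])
E
```

```text
time: 10.75
tool_pos: [457.5, -76.4, 248.5]
ee_rot: [[-0.975, 0.221, 0.001], [0.221, 0.975, -0.0], [-0.001, 0.0, -1.0]]
wrist_force: [0.4, -0.7, -0.1]
gripper_width: 91.2
time: 10.88
tool_pos: [456.4, -75.0, 248.4]
ee_rot: [[-0.976, 0.217, -0.0], [0.217, 0.976, 0.001], [0.001, 0.001, -1.0]]
wrist_force: [0.3, -1.0, 0.6]
gripper_width: 91.0
[456.4 -75.  248.4] 10.875
```

View pics/c6.png

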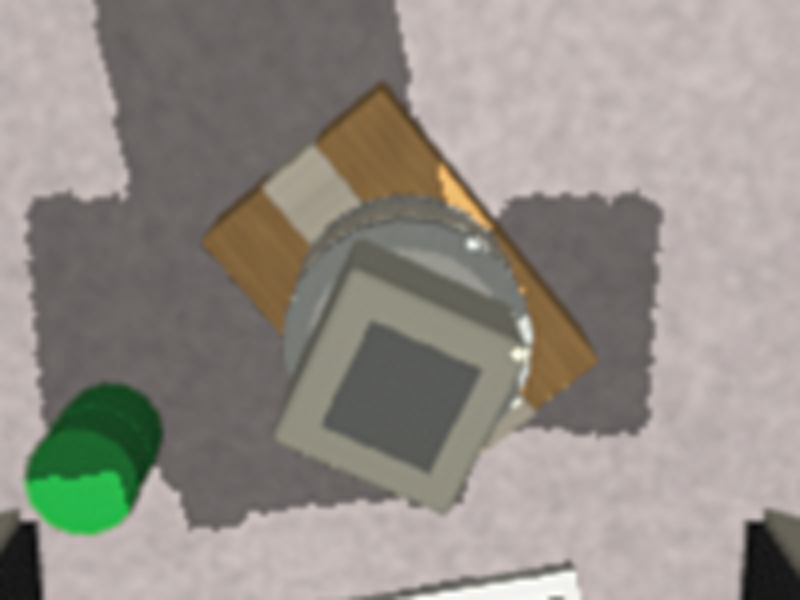

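Run:
```python
from h import *
np.set_printoptions(precision=1,suppress=True)
K,D,_=cam('wrist'); c=(K,D,np.load('w6E.npy'))
f=lambda P: np.array(P,float)/4-.375+[220,150]
for P,z in [([(355,268),(525,345),(443,513),(275,437)],122),([(374,322),(481,367),(431,472),(323,426)],122),([(205,242),(380,85),(596,360)],40)]:
    w=onz(c,f(P),z)[:,:2]; e=np.diff(np.r_[w,w[:1]],axis=0)
    print(w.mean(0),np.hypot(*e.T),np.degrees(np.arctan2(e[:,1],e[:,0])), (w[0]+w[2])/2)
    if z==40: print(w, 'carton ctr',(w[0]+w[2])/2)
# verify with side
im,cs=shot('side'); im2,cc=shot('scene')
cv2.imwrite('pics/t6.png',np.hstack([cv2.resize(im[195:285,330:430],None,fx=4,fy=4,interpolation=2),cv2.resize(im2[235:325,215:315],None,fx=4,fy=4,interpolation=2)])[:,:,::-1])
```

```text
[464.6 -74.4] [39.5 41.9 40.6 41.2] [  52.6  -36.3 -128.4  142.2] [464.9 -74.3]
[465.8 -74.1] [24.8 26.  25.7 25.7] [  54.   -36.1 -126.9  141.9] [466. -74.]
[445.3 -70.8] [ 63.   95.6 112. ] [ 118.8   26.1 -119.7] [464.7 -73. ]
[[ 436.9 -121.6]
 [ 406.6  -66.4]
 [ 492.4  -24.3]] carton ctr [464.7 -73. ]
```

View pics/t6.png

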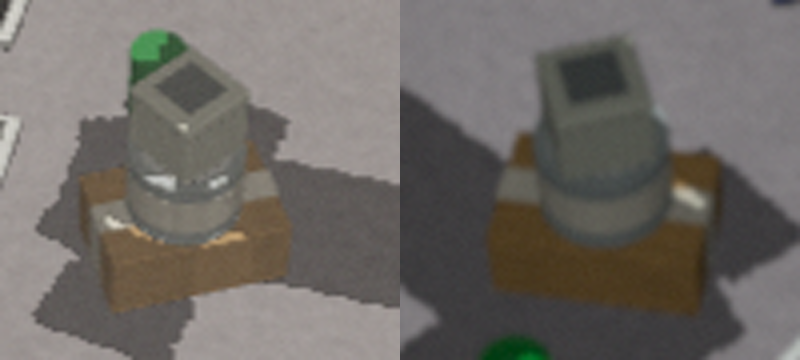

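Run:
```python
from h import *
np.set_printoptions(precision=1,suppress=True)
print(onz(cam('side'),[[376.6,216.7]],122),onz(cam('scene'),[[263,254.2]],122))
for i in range(3):
    s=telemetry.observe(); im,c=shot('wrist'); 
    hs=cv2.cvtColor(im,cv2.COLOR_RGB2HSV); R=im[200:290,280:360]; 
    r=cams.trace('wrist','tub'); 
    print(s['tool_pos'],s['joint_velocities'].round(3) if hasattr(s['joint_velocities'],'round') else s['joint_velocities'])
    print([(x['xy'],x['confidence']) for x in r[:2]])
np.save('w7E.npy',c[2]);cv2.imwrite('pics/c7.png',cv2.resize(im[150:300,220:420],None,fx=4,fy=4,interpolation=cv2.INTER_CUBIC)[:,:,::-1])
```

```text
[[466.8 -78.9 122. ]] [[466.2 -76.  122. ]]
[459.7 -78.4 248.7] [ 0.  0.  0. -0. -0.  0. -0.]
[([324.2, 238.2], 0.56)]
[459.7 -78.7 248.3] [ 0.  0. -0.  0.  0.  0. -0.]
[([322.0, 238.8], 0.84)]
[459.4 -78.5 247.9] [ 0.  0. -0.  0. -0.  0. -0.]
[([323.0, 241.9], 0.92)]
```

View pics/c7.png

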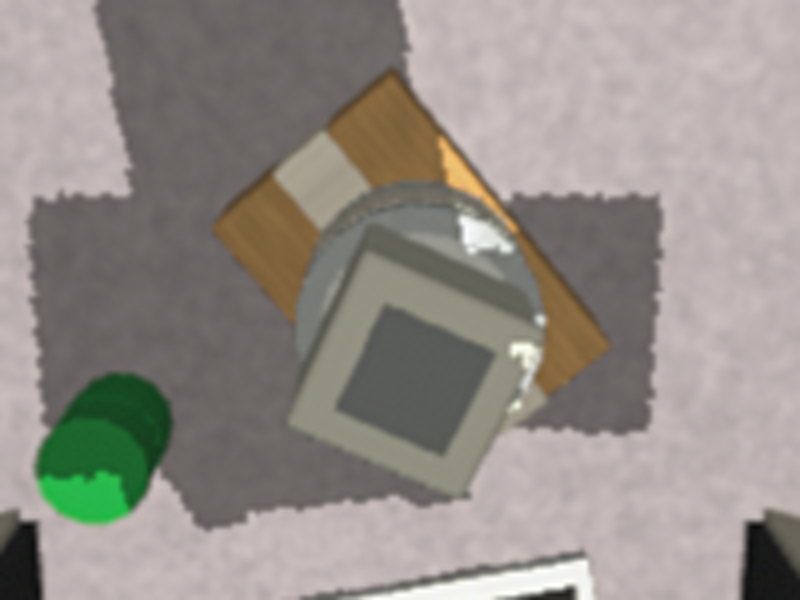

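Run:
```python
from h import *
np.set_printoptions(precision=1,suppress=True)
K,D,_=cam('wrist'); c=(K,D,np.load('w7E.npy'))
f=lambda P: np.array(P,float)/4-.375+[220,150]
for P,z in [([(368,250),(541,331),(460,497),(288,424)],122),([(386,304),(495,350),(445,456),(335,408)],122),([(213,230),(392,68),(610,346)],40)]:
    w=onz(c,f(P),z)[:,:2]; e=np.diff(np.r_[w,w[:1]],axis=0)
    print(w.mean(0),np.hypot(*e.T),np.degrees(np.arctan2(e[:,1],e[:,0])))
    if z==40: print(w, 'carton ctr',(w[0]+w[2])/2)
```

```text
[464.9 -74.3] [40.3 41.  40.9 41.8] [  51.7  -36.6 -127.1  142.6]
[465.6 -74.2] [25.1 26.  26.1 25.4] [  53.7  -36.2 -127.6  141.6]
[445.3 -70.6] [ 64.3  96.1 113. ] [ 118.7   25.9 -119.4]
[[ 437.1 -122.2]
 [ 406.2  -65.8]
 [ 492.6  -23.8]] carton ctr [464.8 -73. ]
```

```bash
python3 -m inch '[[[-5,5,30],0.14,91],[[-5,5,65],0.29,91],[[-5,5,95],0.426,91],[[-5,5,125],0.426,91],[[-5,5,147],0.426,91]]'; python3 -m inch '[[[0,0,0],0,70],[[0,0,0],0,60]]';python3 - <<'E'
from h import *
im,c=shot('wrist','w8.png')
s=telemetry.observe();print(s['tool_pos'])
E
```

```text
time: 11.95
tool_pos: [464.3, -74.1, 99.4]
ee_rot: [[-0.797, 0.604, -0.002], [0.604, 0.797, 0.0], [0.001, -0.001, -1.0]]
wrist_force: [-0.5, -0.0, 1.0]
gripper_width: 91.0
time: 12.2
tool_pos: [465.3, -74.1, 101.4]
ee_rot: [[-0.797, 0.604, 0.001], [0.604, 0.797, -0.0], [-0.001, 0.0, -1.0]]
wrist_force: [-0.8, 0.1, 0.5]
gripper_width: 75.6
[465.56195601 -74.09311602 101.76863099]
```

View pics/w8.png

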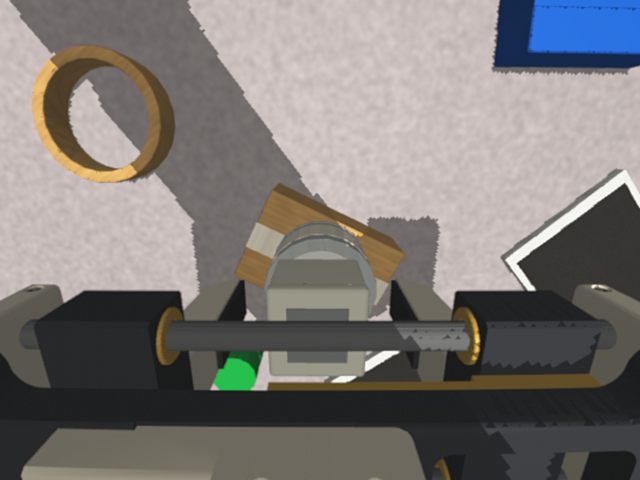

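Aligned (tub 266–368, fingers 245–390). Close and lift.

```bash
python3 -m inch '[[[0,0,0],0,55],[[0,0,0],0,48],[[0,0,0],0,44],[[0,0,0],0,30],[[0,0,0],0,30]]'; python3 -m inch '[[[0,0,0],0,30],[[0,0,-5],0,30],[[0,0,-30],0,30],[[0,0,-60],0,30],[[0,0,-60],0,30]]'
```

```text
time: 12.88
tool_pos: [464.8, -73.9, 101.1]
ee_rot: [[-0.797, 0.604, 0.0], [0.604, 0.797, 0.0], [-0.0, 0.0, -1.0]]
wrist_force: [-0.3, 0.2, 3.7]
gripper_width: 41.9
time: 13.5
tool_pos: [466.3, -74.1, 162.7]
ee_rot: [[-0.797, 0.604, 0.004], [0.604, 0.797, -0.0], [-0.004, 0.002, -1.0]]
wrist_force: [0.4, -0.5, -1.7]
gripper_width: 41.8
```

```bash
python3 -m inch '[[[10,50,0],-0.1,30],[[20,100,0],-0.24,30],[[30,150,0],-0.38,30],[[41,200,0],-0.52,30],[[51,250,0],-0.675,30]]'
python3 - <<'E'
from h import *
s=telemetry.observe(); R=np.array(s['ee_rot']); d=np.array([618.2,244.4,s['tool_pos'][2]])-s['tool_pos']; print(s['tool_pos'],R.T@d, np.degrees(np.arctan2(R[1,1],R[0,1])),s['joints'])
E
```

```text
time: 14.12
tool_pos: [574.7, 157.5, 159.3]
ee_rot: [[-1.0, -0.031, -0.002], [-0.031, 1.0, -0.0], [0.002, -0.0, -1.0]]
wrist_force: [0.8, -0.5, -1.2]
gripper_width: 42.0
[574.69256899 157.47875282 159.29365977] [-46.20106196  85.51984236  -0.13490586] 91.78996467135227 [-0.1858782   0.46814452 -0.16378937  1.7682843   0.09261986  0.91486913
  1.21297287]
```

```bash
python3 -m inch '[[[-23,44,0],0,30],[[-45.5,87,0],0,30],[[-45.5,87,30],0,30],[[-45.5,87,70],0,30],[[-45.5,87,70],0,30]]'
python3 - <<'E'
from h import *
import time
for i in range(2):
    s=telemetry.observe();print(s['tool_pos'],s['wrist_force']); im,c=shot('wrist','w9.png')
np.save('w9E.npy',c[2])
E
```

```text
time: 14.75
tool_pos: [614.1, 242.6, 85.5]
ee_rot: [[-1.0, -0.027, -0.01], [-0.027, 1.0, -0.004], [0.01, -0.004, -1.0]]
wrist_force: [-0.3, 0.3, -1.9]
gripper_width: 41.8
[614.14095136 242.63837773  85.51490924] [-0.26259985  0.26396109 -1.91522778]
[616.16376662 243.40474257  88.21394976] [ 0.60682501 -0.27415745 -1.52112253]
```

View pics/w9.png

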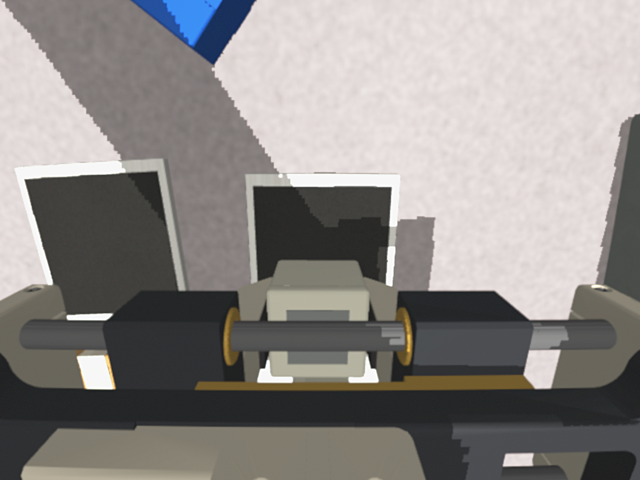

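Run:
```python
from h import *
s=telemetry.observe();print(s['tool_pos'],s['wrist_force'],s['time']); im,c=shot('wrist')
cv2.imwrite('pics/c9.png',cv2.resize(im[150:300,220:420],None,fx=4,fy=4,interpolation=cv2.INTER_CUBIC)[:,:,::-1]); np.save('w9E.npy',c[2])
```

```text
[617.87532117 244.09474875  90.35456027] [ 0.52656932  0.21559163 -0.83568772] 14.85
```

View pics/c9.png

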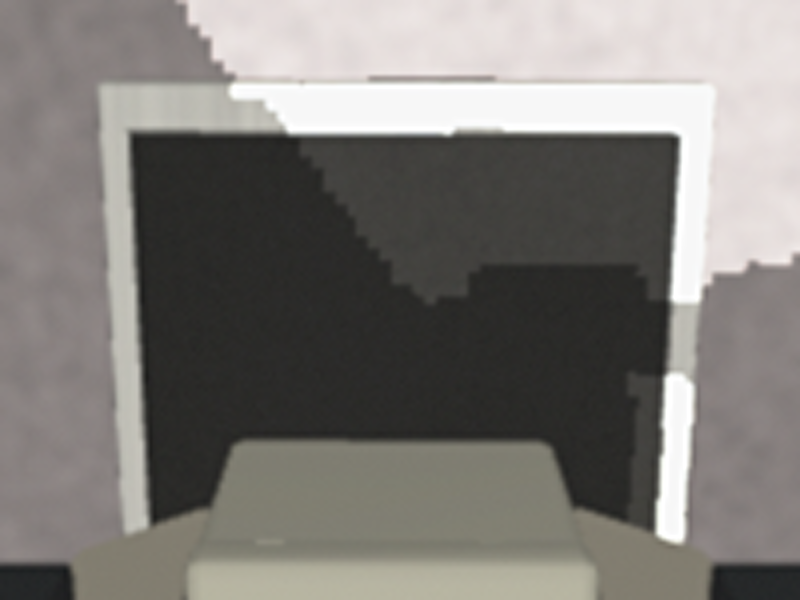

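Run:
```python
from h import *
np.set_printoptions(precision=1,suppress=True)
K,D,_=cam('wrist'); c=(K,D,np.load('w9E.npy'))
f=lambda P: np.array(P,float)/4-.375+[220,150]
w=onz(c,f([(131,133),(680,134),(100,84),(714,80)]),8); print(w)
print(onz(c,f([(235,440),(550,440)]),90.4-19))
for a,b,L in [(0,1,47.),(2,3,60.)]:
    u=w[b]-w[a]; u/=np.linalg.norm(u); print('yaw',np.degrees(np.arctan2(-u[0],u[1])), (w[a]+w[b])/2+np.array([u[1],-u[0],0])*L)
```

```text
[[567.  199.2   8. ]
 [564.7 292.4   8. ]
 [559.  194.2   8. ]
 [555.5 297.4   8. ]]
[[599.2 224.   71.4]
 [598.1 265.1  71.4]]
yaw 1.435051300840257 [612.8 247.    8. ]
yaw 1.9049576598071534 [617.2 247.8   8. ]
```

```bash
python3 -m inch '[[[0,1.5,25],0,30],[[0,1.5,50],0,30],[[0,1.5,58],0,30],[[0,1.5,60],0,30],[[0,1.5,60],0,30]]'; python3 -m inch '[[[0,0,1.5],0,30],[[0,0,1.5],0,30]]';python3 -m inch '[[[0,0,1],0,30],[[0,0,1],0,30]]'
```

```text
time: 15.52
tool_pos: [619.3, 246.2, 32.3]
ee_rot: [[-1.0, -0.026, 0.002], [-0.026, 1.0, 0.001], [-0.002, 0.001, -1.0]]
wrist_force: [-0.3, 0.4, -1.2]
gripper_width: 42.3
time: 15.78
tool_pos: [618.5, 245.9, 29.9]
ee_rot: [[-1.0, -0.026, 0.001], [-0.026, 1.0, 0.0], [-0.001, 0.0, -1.0]]
wrist_force: [0.7, -0.1, -1.3]
gripper_width: 41.8
time: 16.02
tool_pos: [618.2, 245.8, 28.3]
ee_rot: [[-1.0, -0.026, -0.0], [-0.026, 1.0, -0.0], [0.0, -0.0, -1.0]]
wrist_force: [0.2, -0.4, -2.1]
gripper_width: 42.0
```

```bash
python3 -m inch '[[[0,0,0.8],0,30],[[0,0,0.8],0,30]]';python3 -m inch '[[[0,0,0.8],0,30],[[0,0,0.8],0,30]]'
```

```text
time: 16.27
tool_pos: [618.2, 245.8, 27.5]
ee_rot: [[-1.0, -0.026, -0.0], [-0.026, 1.0, -0.0], [0.0, -0.0, -1.0]]
wrist_force: [0.1, -0.6, -1.0]
gripper_width: 41.7
time: 16.52
tool_pos: [618.3, 245.9, 27.2]
ee_rot: [[-1.0, -0.026, 0.0], [-0.026, 1.0, 0.0], [-0.0, 0.0, -1.0]]
wrist_force: [-1.3, -0.2, 2.7]
gripper_width: 41.8
```

```bash
python3 -m inch '[[[0,0,0],0,43],[[0,0,0],0,45],[[0,0,0],0,50],[[0,0,0],0,60],[[0,0,0],0,70]]';  python3 -m inch '[[[0,0,0],0,80],[[0,0,-40],0,80],[[0,0,-100],0,91],[[0,0,-160],0,91],[[0,0,-170],0,91]]'
python3 - <<'E'
from h import *
im,c=shot('wrist','w10.png'); im,c=shot('wrist');s=telemetry.observe(); print(s['tool_pos']);im,c=shot('wrist','w10.png');np.save('w10E.npy',c[2])
E
```

```text
time: 17.15
tool_pos: [618.3, 245.9, 26.8]
ee_rot: [[-1.0, -0.026, -0.0], [-0.026, 1.0, 0.0], [0.0, 0.0, -1.0]]
wrist_force: [0.8, -0.4, -0.8]
gripper_width: 65.3
time: 17.77
tool_pos: [621.3, 247.3, 202.9]
ee_rot: [[-1.0, -0.026, 0.009], [-0.026, 1.0, 0.004], [-0.009, 0.004, -1.0]]
wrist_force: [0.2, -1.2, -0.2]
gripper_width: 90.7
[619.18563979 246.18064283 198.75038581]
```

View pics/w10.png

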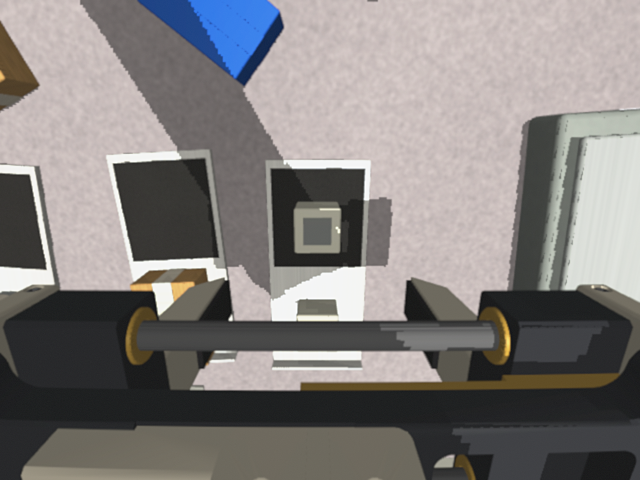

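Run:
```python
from h import *
im=cv2.imread('pics/w10.png'); cv2.imwrite('pics/c10.png',cv2.resize(im[140:290,100:380],None,fx=2.8,fy=4,interpolation=2)); cv2.imwrite('pics/c10b.png',cv2.resize(im[150:280,255:385],None,fx=4.5,fy=4.5,interpolation=2))
```

```text
(no output)
```

View pics/c10b.png

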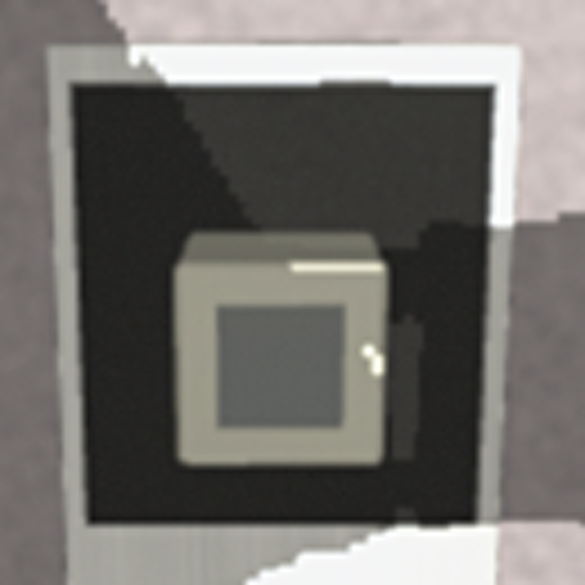

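Run:
```python
from h import *
np.set_printoptions(precision=1,suppress=True)
K,D,_=cam('wrist'); c=(K,D,np.load('w10E.npy'))
f=lambda P: (np.array(P,float)+.5)/4.5-.5+[255,150]
pad=onz(c,f([(72,86),(495,86),(477,521),(87,523)]),8)
print(pad,pad.mean(0),np.linalg.norm(np.diff(pad,axis=0),axis=1))
tub=onz(c,f([(175,262),(387,261),(384,464),(180,464)]),48);print(tub,tub.mean(0))
print('base near edge',onz(c,f([(187,240),(377,236)]),8))
```

```text
[[567.3 199.3   8. ]
 [564.8 292.4   8. ]
 [666.9 294.9   8. ]
 [669.9 201.5   8. ]] [617.2 247.    8. ] [ 93.1 102.1  93.4]
[[598.3 224.9  48. ]
 [597.  267.3  48. ]
 [639.8 268.7  48. ]
 [640.9 226.2  48. ]] [619.  246.8  48. ]
base near edge [[600.9 224.9   8. ]
 [598.8 267.9   8. ]]
```

View pics/c10.png

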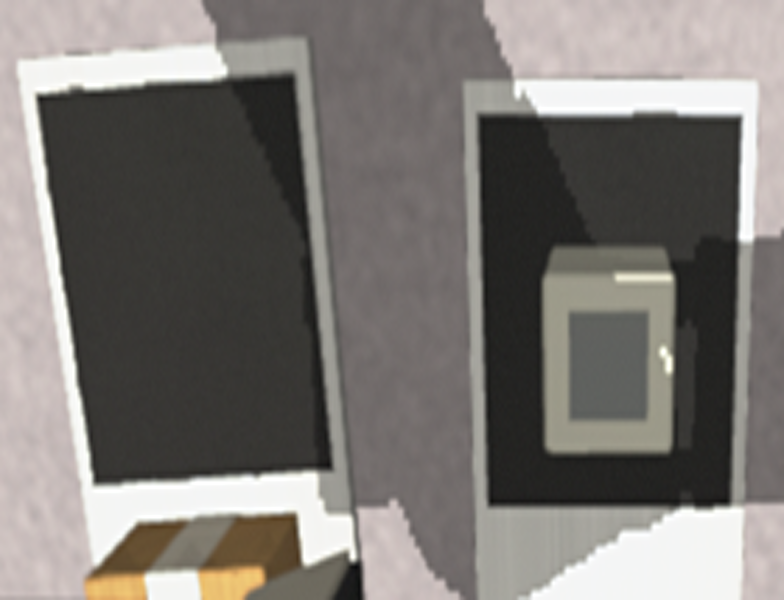

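Run:
```python
from h import *
np.set_printoptions(precision=1,suppress=True)
K,D,_=cam('wrist'); c=(K,D,np.load('w10E.npy'))
f=lambda P: (np.array(P,float)+.5)/[2.8,4]-.5+[100,140]
p=onz(c,f([(38,95),(297,74),(331,470),(93,484)]),8)
e=np.diff(np.r_[p,p[:1]],axis=0);print(p,p.mean(0),np.linalg.norm(e,axis=1),np.degrees(np.arctan2(e[:,1],e[:,0])))
s=telemetry.observe();R=np.array(s['ee_rot']);print(s['tool_pos'],R.T@(np.array([459,-76,s['tool_pos'][2]])-s['tool_pos']))
```

```text
[[565.6  42.3   8. ]
 [558.6 135.4   8. ]
 [661.6 141.5   8. ]
 [668.2  48.8   8. ]] [613.5  92.    8. ] [ 93.4 103.2  93.  102.8] [  94.3    3.4  -85.9 -176.4]
[618.  245.6 196.6] [ 167.4 -317.3    0.1]
```

```bash
python3 -m inch '[[[28,-55,-10],0,91],[[57,-110,-20],0,91],[[85,-165,-30],0,91],[[114,-220,-35],0,91],[[142,-275,-35],0,91]]'; python3 -m inch '[[[25,-43,0],0,91],[[25,-43,0],0,91],[[25,-43,0],0,91]]'
python3 - <<'E'
from h import *
s=telemetry.observe();print(s['tool_pos']);im,c=shot('wrist');s=telemetry.observe();print(s['tool_pos']);im,c=shot('wrist','w11.png');np.save('w11E.npy',c[2])
cv2.imwrite('pics/c11.png',cv2.resize(im[150:300,220:420],None,fx=4,fy=4,interpolation=2)[:,:,::-1])
im,c=shot('side');im2,c=shot('scene')
cv2.imwrite('pics/t11.png',np.hstack([cv2.resize(im[195:285,330:430],None,fx=4,fy=4,interpolation=2),cv2.resize(im2[235:325,215:315],None,fx=4,fy=4,interpolation=2)])[:,:,::-1])
E
```

```text
time: 18.55
tool_pos: [481.2, -34.6, 229.9]
ee_rot: [[-1.0, -0.026, -0.003], [-0.026, 1.0, 0.0], [0.003, 0.0, -1.0]]
wrist_force: [0.3, -1.8, 0.2]
gripper_width: 90.7
time: 18.92
tool_pos: [458.9, -75.9, 230.4]
ee_rot: [[-1.0, -0.026, -0.003], [-0.026, 1.0, 0.001], [0.003, 0.001, -1.0]]
wrist_force: [0.1, 0.7, 0.1]
gripper_width: 90.8
[458.93211067 -75.93912595 230.37749878]
[459.42371348 -75.26530478 230.62591205]
```

View pics/c11.png

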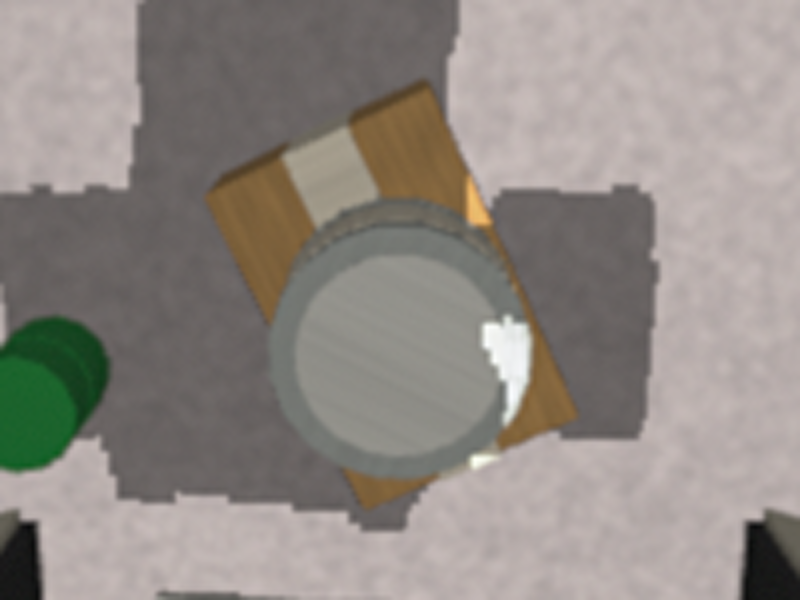

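View pics/t11.png

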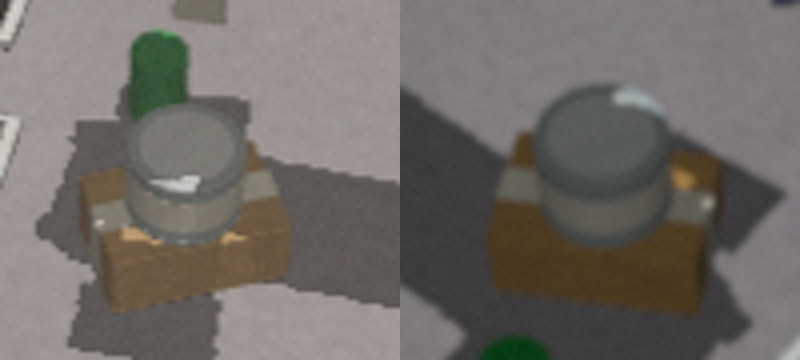

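Run:
```python
from h import *
np.set_printoptions(precision=1,suppress=True)
K,D,_=cam('wrist'); c=(K,D,np.load('w11E.npy'))
f=lambda P: (np.array(P,float)+.5)/4-.5+[220,150]
p=onz(c,f([(401,352),(270,352),(531,352),(401,226),(401,479)]),82);print(p,(p[3]+p[4])/2,np.linalg.norm(p[1]-p[2]),np.linalg.norm(p[3]-p[4]))
p=onz(c,f([(210,195),(431,84),(576,415),(368,508)]),40);e=np.diff(np.r_[p,p[:1]],axis=0)
print('carton',p,p.mean(0),np.linalg.norm(e,axis=1),np.degrees(np.arctan2(e[:,1],e[:,0])))
print(onz(cam('side'),[[330+186/4,195+149/4]],82),onz(cam('scene'),[[215+202/4,235+140/4]],82))
print('green top?',onz(c,f([(10,415)]),46))
s=telemetry.observe();print(s['tool_pos'])
```

```text
[[ 464.4  -72.1   82. ]
 [ 465.3 -102.1   82. ]
 [ 463.6  -42.2   82. ]
 [ 435.2  -72.9   82. ]
 [ 495.5  -71.1   82. ]] [465.4 -72.   82. ] 59.91824076223506 60.36385039678071
carton [[ 436.1 -121.1   40. ]
 [ 406.9  -66.    40. ]
 [ 492.2  -24.3   40. ]
 [ 520.4  -79.    40. ]] [463.9 -72.6  40. ] [62.3 95.  61.5 94.2] [ 117.9   26.1  -62.8 -153.5]
[[464.6 -74.3  82. ]] [[468.8 -76.1  82. ]]
green top? [[ 494.5 -173.3   46. ]]
[459.9 -75.  231.2]
```

```bash
python3 -m inch '[[[-5.5,2,45],0,91],[[-5.5,2,90],0,91],[[-5.5,2,130],0,91],[[-5.5,2,160],0,91],[[-5.5,2,170],0,91]]'; python3 -m inch '[[[0,0,0],0,85],[[0,0,0],0,80]]'
python3 - <<'E'
from h import *
im,c=shot('wrist','w12.png');s=telemetry.observe();print(s['tool_pos'])
E
```

```text
time: 19.75
tool_pos: [464.0, -73.2, 59.9]
ee_rot: [[-1.0, -0.028, -0.004], [-0.028, 1.0, 0.001], [0.004, 0.001, -1.0]]
wrist_force: [0.0, 1.3, 0.1]
gripper_width: 91.3
time: 20.0
tool_pos: [466.3, -74.3, 62.9]
ee_rot: [[-1.0, -0.027, 0.002], [-0.027, 1.0, -0.0], [-0.002, -0.0, -1.0]]
wrist_force: [0.0, -0.0, 0.4]
gripper_width: 81.4
[466.28283324 -74.32532555  63.01803293]
```

View pics/w12.png

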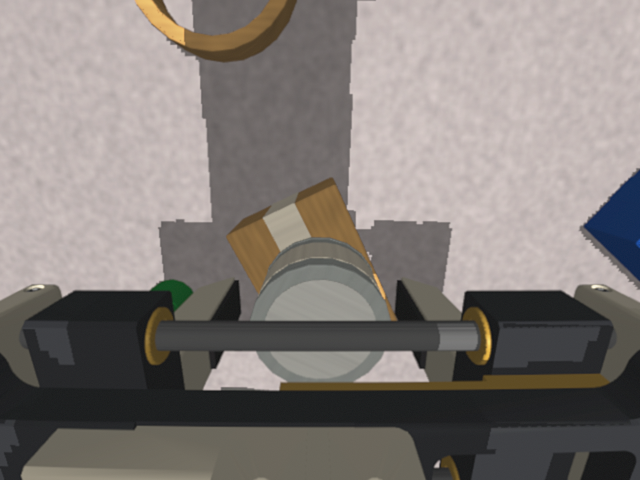

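```bash
python3 -m inch '[[[0,0,2],0,72],[[0,0,2],0,66],[[0,0,2],0,62],[[0,0,2],0,50],[[0,0,2],0,50]]'; python3 -m inch '[[[0,0,0],0,50],[[0,0,-5],0,50],[[0,0,-30],0,50],[[0,0,-60],0,50],[[0,0,-80],0,50]]'
python3 - <<'E'
from h import *
im2,c=shot('scene','x.png')
s=telemetry.observe();R=np.array(s['ee_rot']);print(s['tool_pos'],R.T@(np.array([628,-95.5,s['tool_pos'][2]])-s['tool_pos']))
E
```

```text
time: 20.68
tool_pos: [465.2, -74.1, 60.0]
ee_rot: [[-1.0, -0.026, 0.0], [-0.026, 1.0, 0.0], [-0.0, 0.0, -1.0]]
wrist_force: [-0.5, 0.5, 3.6]
gripper_width: 59.9
time: 21.3
tool_pos: [465.0, -74.6, 140.8]
ee_rot: [[-1.0, -0.026, 0.0], [-0.026, 1.0, -0.0], [-0.0, -0.0, -1.0]]
wrist_force: [0.1, -0.1, -3.3]
gripper_width: 59.5
[466.42819478 -74.82680993 142.84398106] [-160.98062112  -24.85419214    0.58119537]
```

View pics/x.png

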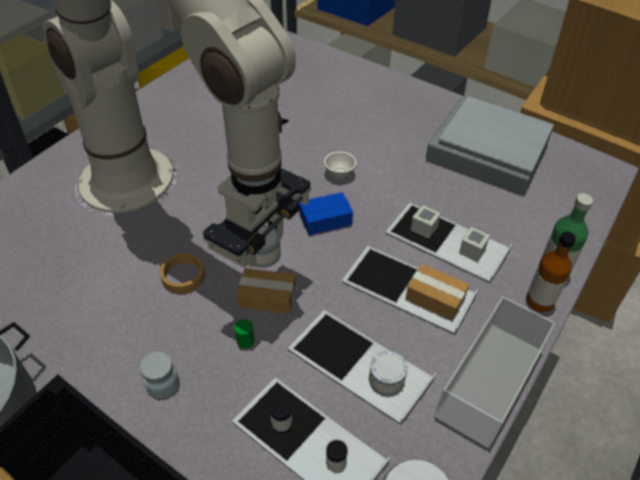

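```bash
python3 -m inch '[[[-50,-8,0],0,50],[[-105,-17,0],0,50],[[-162,-26,0],0,50],[[-162,-26,25],0,50],[[-162,-26,50],0,50]]'; python3 -m inch '[[[0,0,0],0,50],[[0,0,0],0,50]]'
python3 - <<'E'
from h import *
s=telemetry.observe();print(s['tool_pos']);im,c=shot('wrist','w13.png');np.save('w13E.npy',c[2])
cv2.imwrite('pics/c13.png',cv2.resize(im[140:300,200:440],None,fx=3.3,fy=3.3,interpolation=2)[:,:,::-1])
E
```

```text
time: 21.98
tool_pos: [627.5, -96.4, 87.7]
ee_rot: [[-1.0, -0.026, -0.001], [-0.026, 1.0, -0.0], [0.001, -0.0, -1.0]]
wrist_force: [-0.3, -0.0, -3.1]
gripper_width: 59.9
time: 22.22
tool_pos: [627.8, -96.2, 89.9]
ee_rot: [[-1.0, -0.026, -0.0], [-0.026, 1.0, -0.0], [0.0, -0.0, -1.0]]
wrist_force: [0.2, -0.2, -2.6]
gripper_width: 60.0
[627.76050908 -96.213673    89.94474469]
```

View pics/c13.png

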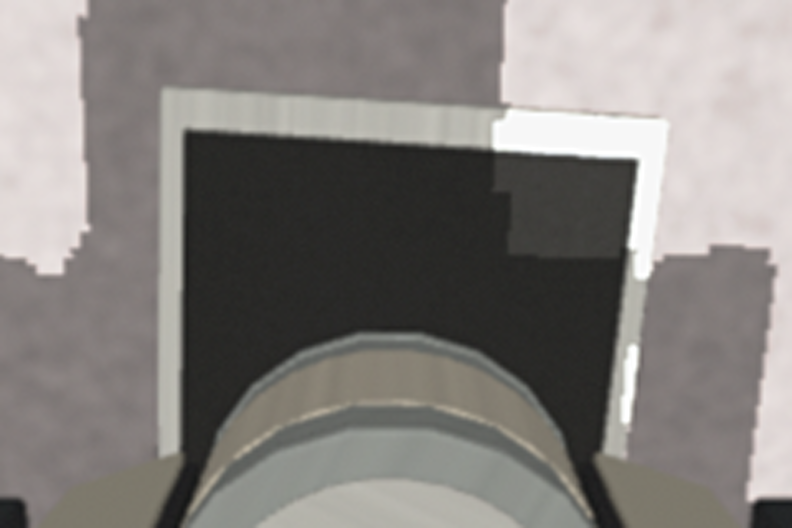

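Run:
```python
from h import *
np.set_printoptions(precision=1,suppress=True)
K,D,_=cam('wrist'); c=(K,D,np.load('w13E.npy'))
f=lambda P: (np.array(P,float)+.5)/3.3-.5+[200,140]
w=onz(c,f([(183,130),(637,158)]),8); u=w[1]-w[0]; print(np.linalg.norm(u)); u/=np.linalg.norm(u)
print(w,'yaw',np.degrees(np.arctan2(-u[0],u[1])),w.mean(0)+np.array([u[1],-u[0],0])*51.3)
```

```text
93.48081069934015
[[ 574.4 -139.     8. ]
 [ 577.6  -45.6    8. ]] yaw -1.9569763466315562 [627.2 -94.1   8. ]
```

```bash
python3 -m inch '[[[0,1.3,25],0,50],[[0,1.3,48],0,50],[[0,1.3,56],0,50],[[0,1.3,58],0,50],[[0,1.3,58],0,50]]'; python3 -m inch '[[[0,0,1.5],0,50],[[0,0,1.5],0,50]]';python3 -m inch '[[[0,0,1],0,50],[[0,0,1],0,50]]'
```

```text
time: 22.9
tool_pos: [628.6, -94.9, 32.9]
ee_rot: [[-1.0, -0.026, 0.002], [-0.026, 1.0, -0.0], [-0.002, -0.0, -1.0]]
wrist_force: [0.5, 0.7, -3.2]
gripper_width: 59.4
time: 23.15
tool_pos: [627.9, -94.8, 30.7]
ee_rot: [[-1.0, -0.026, 0.001], [-0.026, 1.0, -0.0], [-0.001, -0.0, -1.0]]
wrist_force: [0.0, 0.3, -3.4]
gripper_width: 59.7
time: 23.4
tool_pos: [627.6, -94.8, 29.2]
ee_rot: [[-1.0, -0.026, -0.0], [-0.026, 1.0, 0.0], [0.0, 0.0, -1.0]]
wrist_force: [-0.8, -0.2, -2.0]
gripper_width: 60.1
```

```bash
python3 -m inch '[[[0,0,0.8],0,50],[[0,0,0.8],0,50]]';python3 -m inch '[[[0,0,0.8],0,50],[[0,0,0.8],0,50]]'
```

```text
time: 23.65
tool_pos: [627.6, -94.7, 28.4]
ee_rot: [[-1.0, -0.026, -0.0], [-0.026, 1.0, 0.0], [0.0, 0.0, -1.0]]
wrist_force: [-0.0, 0.5, -2.7]
gripper_width: 59.9
time: 23.9
tool_pos: [627.7, -94.8, 28.0]
ee_rot: [[-1.0, -0.026, -0.0], [-0.026, 1.0, -0.0], [0.0, -0.0, -1.0]]
wrist_force: [-1.9, 0.8, 1.7]
gripper_width: 59.3
```

```bash
python3 -m inch '[[[0,0,0],0,61],[[0,0,0],0,64],[[0,0,0],0,70],[[0,0,0],0,78],[[0,0,0],0,80]]';  python3 -m inch '[[[0,0,-5],0,82],[[0,0,-45],0,82],[[0,0,-105],0,91],[[0,0,-165],0,91],[[0,0,-170],0,91]]'; python3 -m inch '[[[0,0,0],0,91]]'
python3 - <<'E'
from h import *
im,c=shot('wrist');im,c=shot('wrist','w14.png');np.save('w14E.npy',c[2]);print(telemetry.observe()['tool_pos'])
cv2.imwrite('pics/c14.png',cv2.resize(im[150:280,255:385],None,fx=4.5,fy=4.5,interpolation=2)[:,:,::-1])
E
```

```text
time: 24.52
tool_pos: [627.7, -94.8, 27.7]
ee_rot: [[-1.0, -0.026, 0.0], [-0.026, 1.0, 0.0], [-0.0, 0.0, -1.0]]
wrist_force: [0.0, -0.2, -0.1]
gripper_width: 79.4
time: 25.15
tool_pos: [631.5, -95.2, 204.3]
ee_rot: [[-1.0, -0.026, 0.011], [-0.026, 1.0, -0.001], [-0.011, -0.002, -1.0]]
wrist_force: [0.4, 0.9, 0.5]
gripper_width: 91.1
time: 25.28
tool_pos: [627.8, -94.8, 198.4]
ee_rot: [[-1.0, -0.026, 0.001], [-0.026, 1.0, -0.0], [-0.001, -0.0, -1.0]]
wrist_force: [-1.1, -0.5, -1.4]
gripper_width: 91.2
[626.47197908 -94.60660163 196.06110739]
```

View pics/w14.png

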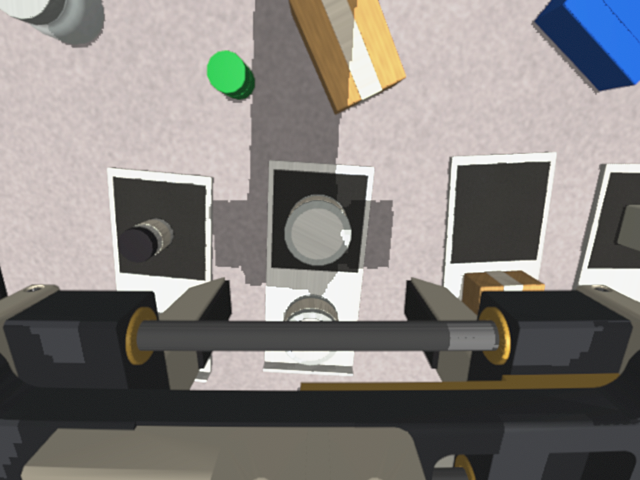

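View pics/c14.png

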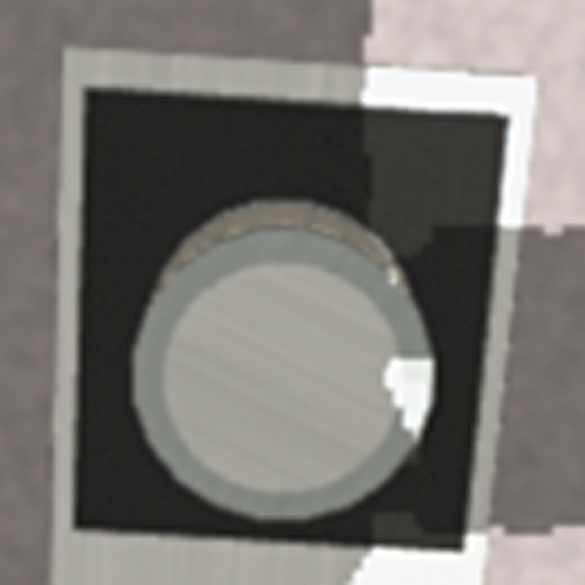

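Run:
```python
from h import *
np.set_printoptions(precision=1,suppress=True)
K,D,_=cam('wrist'); c=(K,D,np.load('w14E.npy'))
f=lambda P: (np.array(P,float)+.5)/4.5-.5+[255,150]
p=onz(c,f([(84,88),(509,117),(463,549),(73,527)]),8); print(p.mean(0), onz(c,f([(284,373)]),50))
im=cv2.cvtColor(cv2.imread('pics/w14.png'),cv2.COLOR_BGR2RGB)
cv2.imwrite('pics/c14b.png',cv2.resize(im[160:290,95:225],None,fx=4.5,fy=4.5,interpolation=2)[:,:,::-1])
```

```text
[627.5 -94.1   8. ] [[626.8 -93.7  50. ]]
```

View pics/c14b.png

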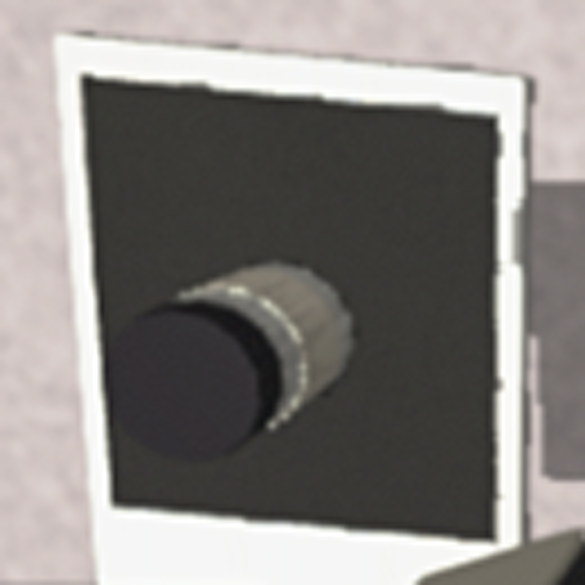

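Run:
```python
from h import *
np.set_printoptions(precision=1,suppress=True)
K,D,_=cam('wrist'); c=(K,D,np.load('w14E.npy'))
f=lambda P: (np.array(P,float)+.5)/4.5-.5+[95,160]
p=onz(c,f([(83,76),(499,116),(496,540),(113,505)]),8); print(p.mean(0), onz(c,f([(185,382)]),54))
s=telemetry.observe();R=np.array(s['ee_rot']);print(s['tool_pos'],R.T@(np.array([450,-73,s['tool_pos'][2]])-s['tool_pos']))
```

```text
[ 639.8 -257.3    8. ] [[ 641.5 -259.6   54. ]]
[626.5 -94.6 196.1] [175.8  26.2   0.5]
```

```bash
python3 -m inch '[[[50,8,0],-0.1,91],[[105,17,0],-0.25,91],[[160,26,0],-0.4,91],[[172,26,0],-0.436,91],[[172,26,0],-0.436,91]]'; python3 -m inch '[[[0,0,0],0,91]]'
python3 - <<'E'
from h import *
im,c=shot('wrist');im,c=shot('wrist','w15.png');np.save('w15E.npy',c[2]);s=telemetry.observe();print(s['tool_pos'],s['ee_rot'],s['joints'])
cv2.imwrite('pics/c15.png',cv2.resize(im[130:300,220:420],None,fx=3.5,fy=3.5,interpolation=2)[:,:,::-1])
E
```

```text
time: 26.0
tool_pos: [453.3, -73.3, 196.5]
ee_rot: [[-0.895, -0.445, -0.003], [-0.445, 0.895, 0.0], [0.002, 0.002, -1.0]]
wrist_force: [0.3, 0.6, 0.3]
gripper_width: 91.1
time: 26.12
tool_pos: [455.7, -73.3, 197.2]
ee_rot: [[-0.895, -0.445, -0.0], [-0.445, 0.895, 0.0], [0.0, 0.0, -1.0]]
wrist_force: [0.2, 0.5, -0.9]
gripper_width: 91.2
[455.92427181 -73.19242331 197.33166943] [[-8.95225310e-01 -4.45613713e-01 -2.50742148e-04]
 [-4.45613778e-01  8.95225244e-01  3.50184294e-04]
 [ 6.84237776e-05  4.25227999e-04 -9.99999907e-01]] [ 0.23978474  0.19418468 -0.15391668  2.05731421  0.03756956  0.89295882
  2.09779748]
```

View pics/c15.png

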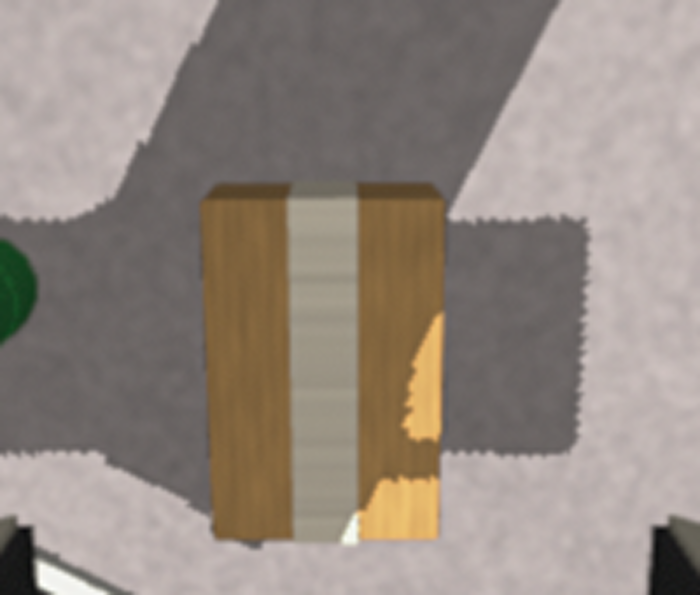

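Run:
```python
from h import *
np.set_printoptions(precision=1,suppress=True)
K,D,_=cam('wrist'); c=(K,D,np.load('w15E.npy'))
f=lambda P: (np.array(P,float)+.5)/3.5-.5+[220,130]
p=onz(c,f([(202,200),(444,198),(439,538),(214,538)]),40);e=np.diff(np.r_[p,p[:1]],axis=0)
print('carton',p.mean(0),np.linalg.norm(e,axis=1),np.degrees(np.arctan2(e[:,1],e[:,0])))
s=telemetry.observe();R=np.array(s['ee_rot']);print(s['tool_pos'],R.T@(np.r_[p.mean(0)[:2],20]-s['tool_pos']))
```

```text
carton [464.2 -73.1  40. ] [62.6 95.1 63.4 94.6] [ 116.9   27.   -63.5 -153.4]
[455.9 -73.2 197.3] [ -7.5  -3.7 177.3]
```

```bash
python3 -m inch '[[[-7.5,-3.5,45],0,91],[[-7.5,-3.5,90],0,91],[[-7.5,-3.5,130],0,91],[[-7.5,-3.5,150],0,91],[[-7.5,-3.5,150],0,91]]'; python3 -m inch '[[[0,0,10],0,91],[[0,0,20],0,91],[[0,0,26],0,91],[[0,0,26],0,91]]'
python3 - <<'E'
from h import *
im,c=shot('wrist','w16.png');s=telemetry.observe();print(s['tool_pos'])
E
```

```text
time: 26.85
tool_pos: [462.4, -72.7, 45.9]
ee_rot: [[-0.895, -0.446, -0.004], [-0.446, 0.895, 0.001], [0.003, 0.002, -1.0]]
wrist_force: [-0.7, -0.2, 0.7]
gripper_width: 91.4
time: 27.35
tool_pos: [463.1, -73.0, 21.4]
ee_rot: [[-0.895, -0.446, -0.001], [-0.446, 0.895, 0.0], [0.001, 0.0, -1.0]]
wrist_force: [-0.3, 0.2, 0.1]
gripper_width: 90.7
[463.28501251 -73.06218459  21.6745775 ]
```

View pics/w16.png

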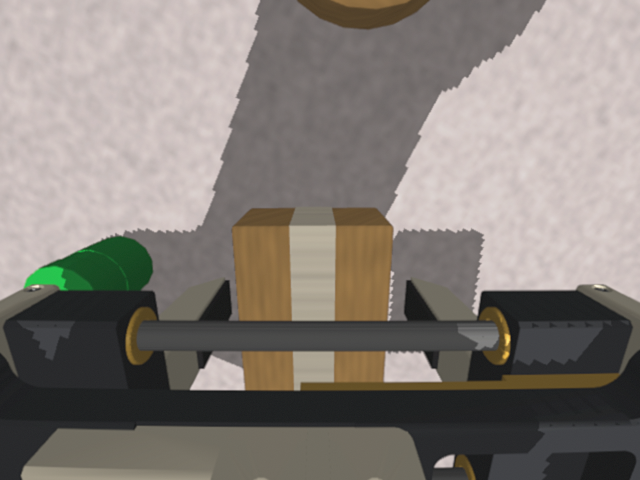

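```bash
python3 -m inch '[[[0,-2,1],0,80],[[0,-2,1],0,72],[[0,-2,1],0,68],[[0,-2,1],0,66],[[0,-2,1],0,50]]'; python3 -m inch '[[[0,0,0],0,50],[[0,0,0],0,50],[[0,0,0],0,50]]';python3 - <<'E'
from h import *
im,c=shot('wrist','w17.png')
E
python3 -m inch '[[[0,0,-5],0,50],[[0,0,-30],0,50],[[0,0,-60],0,50],[[0,0,-90],0,50],[[0,0,-90],0,50]]'
```

```text
time: 28.02
tool_pos: [464.2, -74.8, 20.8]
ee_rot: [[-0.895, -0.446, 0.0], [-0.446, 0.895, 0.0], [-0.0, 0.0, -1.0]]
wrist_force: [0.0, 0.3, 0.8]
gripper_width: 64.0
time: 28.4
tool_pos: [464.2, -74.8, 20.7]
ee_rot: [[-0.895, -0.446, -0.0], [-0.446, 0.895, 0.0], [0.0, 0.0, -1.0]]
wrist_force: [-1.0, 0.9, 2.2]
gripper_width: 64.2
time: 29.08
tool_pos: [465.9, -75.1, 112.7]
ee_rot: [[-0.895, -0.446, 0.005], [-0.446, 0.895, -0.001], [-0.004, -0.003, -1.0]]
wrist_force: [-0.1, -0.0, -2.2]
gripper_width: 63.6
```

View pics/w17.png

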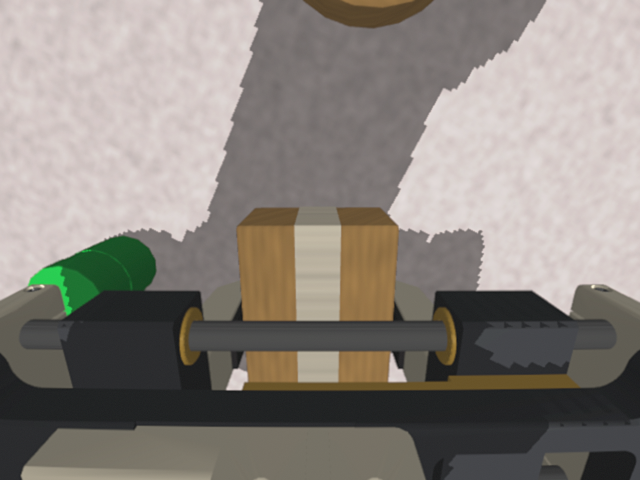

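Run:
```python
from h import *
np.set_printoptions(precision=2,suppress=True)
s=telemetry.observe(); s['tool_pos']=np.array([464.2,-74.8,20.7]);R=np.array([[-.895,-.446,0],[-.446,.895,0],[0,0,-1.]]);s['ee_rot']=R
c=cam('wrist',s); p=onz(c,[(238,225),(397,225)],40); print(p,(p-s['tool_pos'])@R)
s=telemetry.observe();R=np.array(s['ee_rot']);print(s['tool_pos'],np.degrees(np.arctan2(R[1,1],R[0,1])),R.T@(np.array([613.6,91,s['tool_pos'][2]])-s['tool_pos']))
```

```text
[[ 435.82 -122.31   40.  ]
 [ 408.23  -67.05   40.  ]] [[ 46.6  -29.87 -19.3 ]
 [ 46.63  31.9  -19.3 ]]
[465.92 -75.12 112.7 ] 116.47661802682825 [-206.25   82.86    0.54]
```

```bash
python3 -m inch '[[[-45,18,0],0.1,50],[[-98,39,0],0.23,50],[[-151,60,0],0.36,50],[[-200,80,0],0.394,50],[[-207,82.5,0],0.394,50]]'; python3 -m inch '[[[0,0,0],0,50],[[0,0,15],0,50],[[0,0,20],0,50],[[0,0,20],0,50]]'
python3 - <<'E'
from h import *
im,c=shot('wrist');im,c=shot('wrist','w18.png');np.save('w18E.npy',c[2]);s=telemetry.observe();R=np.array(s['ee_rot']);print(s['tool_pos'],np.degrees(np.arctan2(R[1,1],R[0,1])))
cv2.imwrite('pics/c18.png',cv2.resize(im[130:300,200:440],None,fx=3.3,fy=3.3,interpolation=2)[:,:,::-1])
im,c=shot('side');cv2.imwrite('pics/s18.png',cv2.resize(im[230:350,180:340],None,fx=4.5,fy=4.5,interpolation=2)[:,:,::-1])
E
```

```text
time: 29.7
tool_pos: [613.7, 96.7, 109.1]
ee_rot: [[-0.997, -0.074, -0.0], [-0.074, 0.997, 0.003], [0.0, 0.003, -1.0]]
wrist_force: [-0.6, -0.6, -2.3]
gripper_width: 64.1
time: 30.2
tool_pos: [611.7, 90.1, 89.7]
ee_rot: [[-0.998, -0.067, -0.002], [-0.067, 0.998, -0.001], [0.002, -0.0, -1.0]]
wrist_force: [-0.0, -0.1, -2.4]
gripper_width: 63.5
[612.69548396  90.79063485  90.75742814] 93.86642786197807
```

View pics/c18.png

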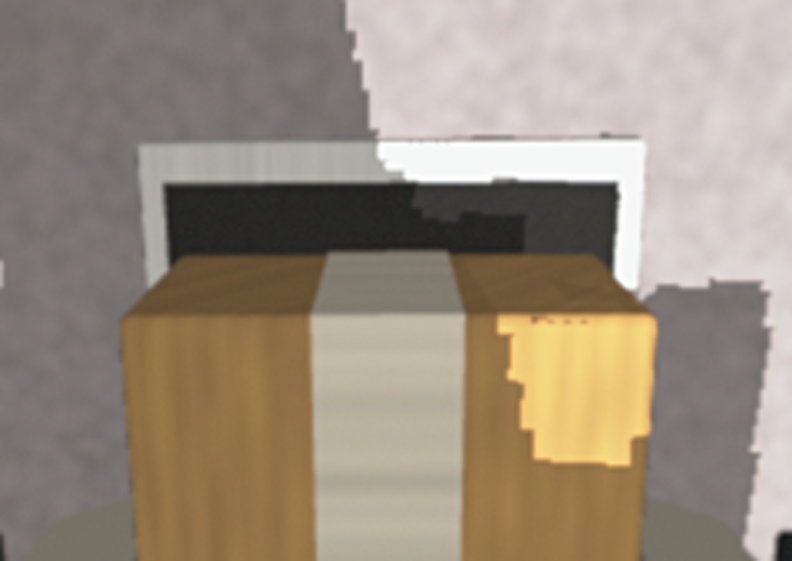

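View pics/s18.png

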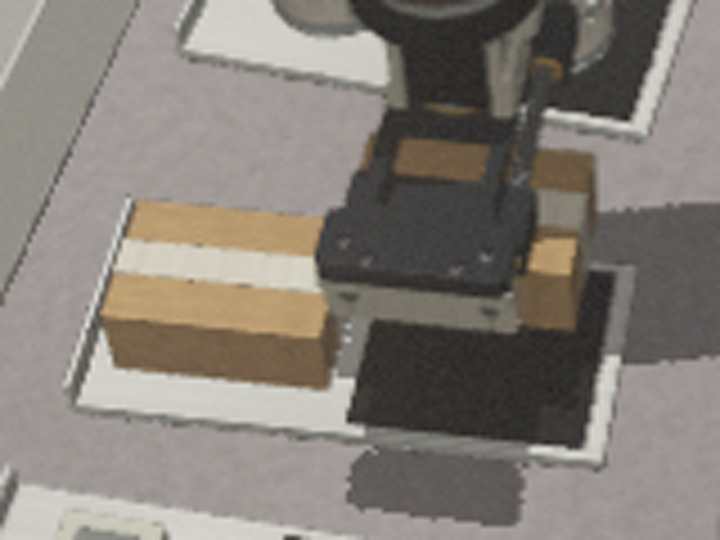

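Run:
```python
from h import *
np.set_printoptions(precision=1,suppress=True)
K,D,_=cam('wrist'); c=(K,D,np.load('w18E.npy'))
f=lambda P: (np.array(P,float)+.5)/3.3-.5+[200,130]
for a,L in [([(164,184),(616,184)],51.3),([(139,145),(643,141)],60)]:
  w=onz(c,f(a),8); u=w[1]-w[0]; n=np.linalg.norm(u); u/=n
  print(n,w.tolist(),'yaw',np.degrees(np.arctan2(-u[0],u[1])),w.mean(0)+np.array([u[1],-u[0],0])*L)
w=onz(c,f([(183,256),(598,254)]),91-20.5);u=w[1]-w[0]; n=np.linalg.norm(u); u/=n
print('carton',n,'yaw',np.degrees(np.arctan2(-u[0],u[1])),w.mean(0)+np.array([u[1],-u[0],0])*48)
print(telemetry.observe()['tool_pos'])
```

```text
93.19630888264724 [[565.2078299906626, 41.638975441053404, 8.0], [558.8825788298007, 134.62038856809622, 8.0]] yaw 3.89166707009048 [613.2  91.6   8. ]
102.90439939669889 [[557.6099826204884, 36.43519466485061, 8.0], [549.8256279374631, 139.04474216099828, 8.0]] yaw 4.338367899714932 [613.5  92.3   8. ]
carton 63.11052343596425 yaw 4.174052538338528 [613.3  91.9  70.5]
[612.9  91.   91. ]
```

Spot on. Lower: expected contact at TCP ≈ 28.5.

```bash
python3 -m inch '[[[0,0,25],0,50],[[0,0,48],0,50],[[0,0,56],0,50],[[0,0,58],0,50],[[0,0,58],0,50]]'; python3 -m inch '[[[0,0,2],0,50],[[0,0,2],0,50]]';python3 -m inch '[[[0,0,1],0,50],[[0,0,1],0,50]]'; python3 -m inch '[[[0,0,0.8],0,50],[[0,0,0.8],0,50]]'
```

```text
time: 30.98
tool_pos: [613.4, 91.4, 33.5]
ee_rot: [[-0.998, -0.068, 0.001], [-0.068, 0.998, 0.0], [-0.001, 0.0, -1.0]]
wrist_force: [0.6, -0.2, -2.2]
gripper_width: 63.8
time: 31.22
tool_pos: [612.9, 91.4, 31.1]
ee_rot: [[-0.998, -0.068, 0.001], [-0.068, 0.998, 0.0], [-0.001, 0.0, -1.0]]
wrist_force: [-1.0, 0.8, -2.0]
gripper_width: 64.2
time: 31.48
tool_pos: [612.7, 91.3, 29.7]
ee_rot: [[-0.998, -0.068, -0.0], [-0.068, 0.998, -0.0], [0.0, -0.0, -1.0]]
wrist_force: [0.1, 0.2, -3.0]
gripper_width: 64.1
time: 31.72
tool_pos: [612.7, 91.3, 28.8]
ee_rot: [[-0.998, -0.068, -0.0], [-0.068, 0.998, 0.0], [0.0, 0.0, -1.0]]
wrist_force: [0.2, -0.4, -2.6]
gripper_width: 63.7
```

```bash
python3 -m inch '[[[0,0,0.7],0,50],[[0,0,0.7],0,50]]'; python3 -m inch '[[[0,0,0.5],0,50],[[0,0,0.5],0,50]]'
```

```text
time: 31.98
tool_pos: [612.7, 91.3, 28.8]
ee_rot: [[-0.998, -0.068, 0.0], [-0.068, 0.998, -0.0], [-0.0, -0.0, -1.0]]
wrist_force: [-3.1, -0.4, 4.2]
gripper_width: 63.8
time: 32.22
tool_pos: [612.7, 91.3, 28.8]
ee_rot: [[-0.998, -0.068, 0.0], [-0.068, 0.998, -0.0], [-0.0, -0.0, -1.0]]
wrist_force: [-4.7, -0.6, 8.4]
gripper_width: 63.6
```

```bash
python3 -m inch '[[[0,0,-0.8],0,50],[[0,0,-0.8],0,65],[[0,0,-0.8],0,68],[[0,0,-0.8],0,76],[[0,0,-0.8],0,84]]';  python3 -m inch '[[[0,0,-3],0,88],[[0,0,-45],0,88],[[0,0,-105],0,91],[[0,0,-165],0,91],[[0,0,-170],0,91]]'; python3 -m inch '[[[0,0,0],0,91],[[0,0,0],0,91]]'
python3 - <<'E'
from h import *
im,c=shot('wrist');im,c=shot('wrist','w19.png');np.save('w19E.npy',c[2])
cv2.imwrite('pics/c19.png',cv2.resize(im[150:280,255:385],None,fx=4.5,fy=4.5,interpolation=2)[:,:,::-1])
shot('scene','sc19.png'); im,c=shot('side','sd19.png')
E
```

```text
time: 32.85
tool_pos: [612.8, 91.3, 28.4]
ee_rot: [[-0.998, -0.068, -0.0], [-0.068, 0.998, 0.0], [-0.0, 0.0, -1.0]]
wrist_force: [0.4, 0.4, -0.2]
gripper_width: 81.4
time: 33.48
tool_pos: [616.4, 92.0, 204.7]
ee_rot: [[-0.998, -0.068, 0.011], [-0.068, 0.998, 0.002], [-0.011, 0.001, -1.0]]
wrist_force: [0.1, 0.1, 0.0]
gripper_width: 90.7
time: 33.72
tool_pos: [611.4, 91.0, 196.6]
ee_rot: [[-0.998, -0.068, -0.003], [-0.068, 0.998, -0.001], [0.003, -0.0, -1.0]]
wrist_force: [0.5, 0.5, -0.9]
gripper_width: 90.8
```

View pics/c19.png

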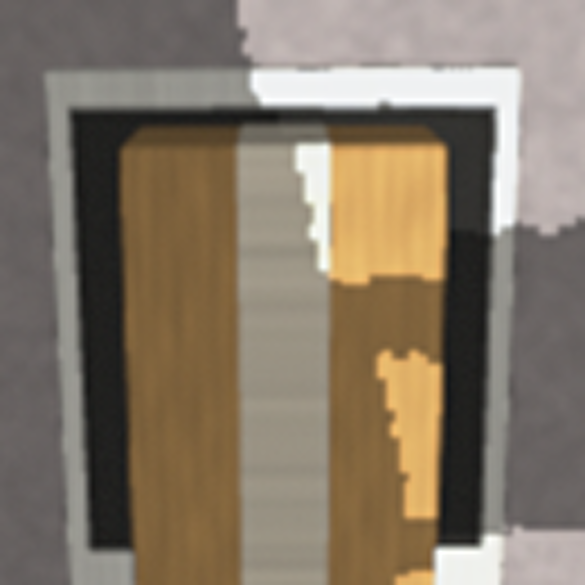

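View pics/sd19.png

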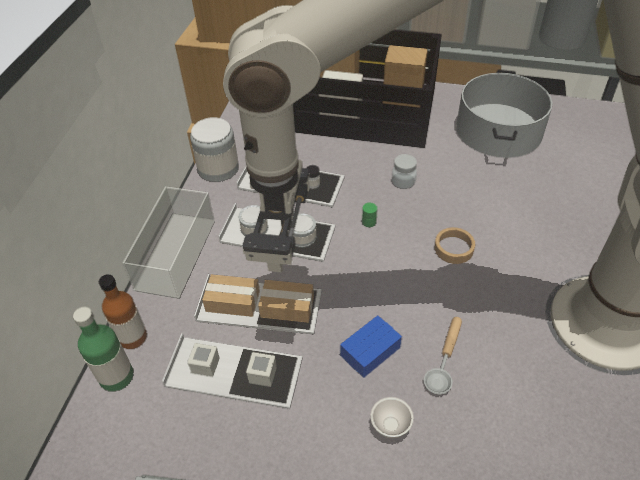

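View pics/sc19.png

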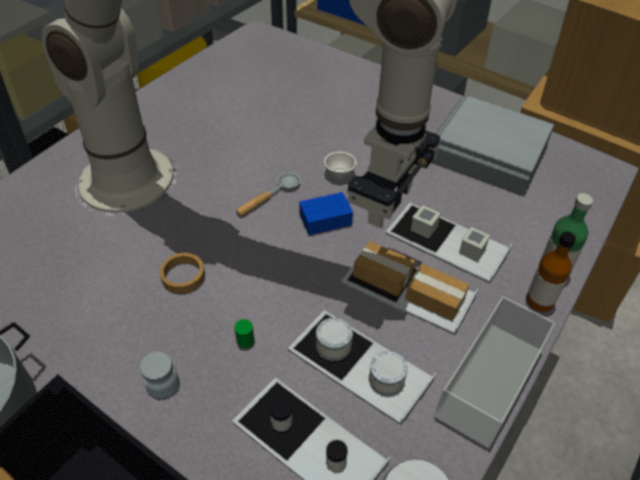

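Run:
```python
from h import *
np.set_printoptions(precision=1,suppress=True)
K,D,_=cam('wrist'); c=(K,D,np.load('w19E.npy'))
f=lambda P: (np.array(P,float)+.5)/4.5-.5+[255,150]
p=onz(c,f([(72,112),(494,110),(478,547),(90,549)]),8);print('pad',p.mean(0))
w=onz(c,f([(121,147),(446,145)]),48);u=w[1]-w[0]; n=np.linalg.norm(u); u/=n
print('carton',n,np.degrees(np.arctan2(-u[0],u[1])),w.mean(0)+np.array([u[1],-u[0],0])*48)
cs=cam('side'); g=lambda P:(np.array(P,float)+.5)/[4,3.75]-.5+[200,100]
p=onz(cs,g([(400,255),(565,285),(520,384),(347,358)]),8);print('shaker pad',p.mean(0),'top',onz(cs,g([(451,264)]),54))
a=cv2.imread('pics/sc19.png')[370:480,225:395];cv2.imwrite('pics/sk.png',cv2.resize(a,None,fx=4.5,fy=4.5,interpolation=2))
```

```text
pad [613.6  92.    8. ]
carton 63.265961057480496 4.301020173145354 [613.6  92.3  48. ]
shaker pad [ 638.9 -263.1    8. ] top [[ 641.3 -262.9   54. ]]
```

View pics/sk.png

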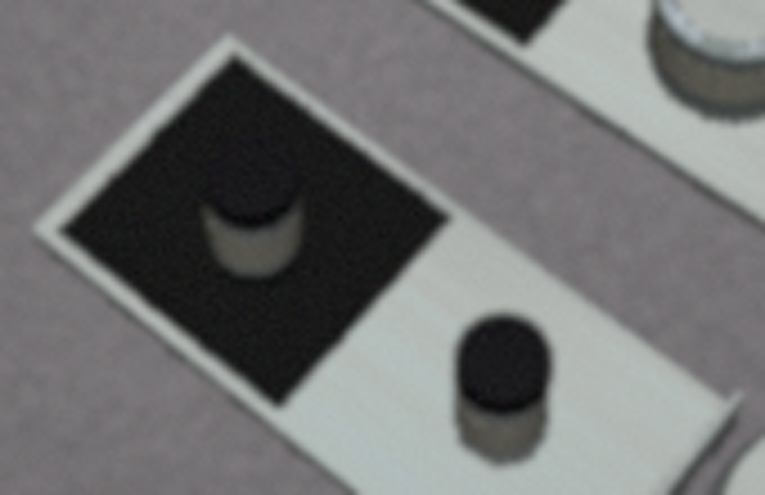

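Run:
```python
from h import *
s=telemetry.observe();print(s['time'],s['tool_pos'],s['wrist_force']);print(env.job_done())
```

```text
33.925 [611.97215571  91.16663165 197.00803308] [ 0.18914428 -0.21354645 -0.45691329]
the job is handed in; nothing more can be done
None
```

I took the stack apart from the top down (shaker, tub, tin, carton) and set each pack on the black pad in front of its twin. I lowered each one until the wrist force showed contact before letting go. I handed the job in at 33.9 s, with the open gripper about 150 mm above the packs.

My last checks, as distance from pack to pad centre:

| Pack | Offset |
|---|---|
| carton | about 0.3 mm, with its yaw 4.3° against about 4° for its tray |
| tin | about 1 mm |
| tub | about 2 mm along x, and square to its tray |
| shaker | 2–3 mm |

- **Shaker disagreement:** The cameras disagreed slightly on the shaker. The wrist view put it 1.7 mm off in x and 2.3 mm off in y. The side view put it 2.4 mm off in x and nothing in y. I left it as it was.
- **Everything else:** In the final pictures all four packs stand upright. The glass jar, the bowl, the green look-alike and the blue box look unmoved, though I only compared those by eye.

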